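Clear the crowded hook and pack the small hoop for class

TASK

Pack the kit for tonight's embroidery class: first move every hoop that hangs in front of the small rearmost one over to the empty hook. Put the small hoop, lying flat, and every amber bead jar into the drawer of the little wooden unit, then push the drawer fully shut. Leave everything else on the table where it is.

Things in the scene. Friction and masses are not known exactly. Their poses are not given: they have to be found in the camera images.
- stand_full: Crowded hook stand, left or right. Origin: foot of its 14 mm post, on the table; base board 18 mm high; the post rises to 226 mm. A level prong 8 mm thick runs from it along the body's -x for 170 mm, its top at z = 224 mm; the upturned end has its tip at x = -181, top z = 242 mm. Fixed. The small hoop hangs 45 mm from the post, 2 or 3 larger ones at 75, 105 or 135 mm.
- stand_spare: The empty hook stand on the other side. Origin: foot of its 14 mm post, on the table; base board 18 mm high; the post rises to 226 mm. A level prong 8 mm thick runs from it along the body's -x for 170 mm, its top at z = 224 mm; the upturned end has its tip at x = -181, top z = 242 mm. Fixed. 
- hoop_small: Smallest, rearmost hoop: wooden hoop, ring 76 mm outside, 62 mm inside, 10 mm thick (x), with a brass screw clamp on top, a block 10 (x) x 22 (y) x 30 mm tall. Origin: lowest point of the hanging ring, across from the clamp; x = ring axis, z = from there towards the clamp. The inner edge that rests on a prong is at z = 69 mm, the clamp at z = 76 to 106 mm. 60 g.
- hoop_small_mid (a point): Centre of the small hoop's ring, 38 mm above its origin along its z.
- hoop_a: Front hoop (may be absent): wooden hoop, ring 90 mm outside, 76 mm inside, 10 mm thick (x), with a brass screw clamp on top, a block 10 (x) x 22 (y) x 30 mm tall. Origin: lowest point of the hanging ring, across from the clamp; x = ring axis, z = from there towards the clamp. The inner edge that rests on a prong is at z = 83 mm, the clamp at z = 90 to 120 mm. 64 g.
- hoop_b: Front hoop (may be absent): wooden hoop, ring 100 mm outside, 86 mm inside, 10 mm thick (x), with a brass screw clamp on top, a block 10 (x) x 22 (y) x 30 mm tall. Origin: lowest point of the hanging ring, across from the clamp; x = ring axis, z = from there towards the clamp. The inner edge that rests on a prong is at z = 93 mm, the clamp at z = 100 to 130 mm. 66 g.
- hoop_c: Front hoop (may be absent): wooden hoop, ring 110 mm outside, 96 mm inside, 10 mm thick (x), with a brass screw clamp on top, a block 10 (x) x 22 (y) x 30 mm tall. Origin: lowest point of the hanging ring, across from the clamp; x = ring axis, z = from there towards the clamp. The inner edge that rests on a prong is at z = 103 mm, the clamp at z = 110 to 140 mm. 69 g.
- unit_drawer0 (a joint): Opening of the drawer in m: 0 = shut, grows as it slides out along the unit's -x (towards the robot), stop at 0.197. Starts up to 30 mm ajar. About 1 N of friction, no spring, stays where left. The unit (280 x 270 mm, top at z = 90 mm) is fixed and may be turned a little.
- unit_drawer0_handle (a point): Middle of the drawer's brass bar handle: a round bar 11 mm thick, 120 mm long, level and parallel to the drawer's front, its centre 35 mm in front of the face, 52 mm above the table. x of its frame points into the unit, y along the bar. It moves with the drawer.
- drawer_floor (a point): Centre of the drawer's inner floor, z = 22 mm; moves with it. x points into the unit, z up. Inside 235 mm (x) by 228 mm (y), walls 46 mm high, front panel up to 56 mm above this point, its face 139 mm in front (-x). Contents under 54 mm tall pass under the unit's top. Open by d mm, the floor before x = d - 124 mm is uncovered.
- jar_1: Bead jar (may be absent): upright cylinder, amber glass with a black lid, 34 mm in diameter, 48 mm tall, origin at the centre of its underside, z up along its axis; about 50 g.
- jar_2: Bead jar like jar_1 (may be absent).
- jar_3: Bead jar like jar_1 (may be absent).
- mug: Bystander: blue mug, 80 mm across, 90 mm tall. Leave alone.
- pencil_pot: Bystander: white pot with pencils, 70 mm across. Leave alone.
- button_tin: Bystander: round tin, 60 mm across, 35 mm tall. Leave alone.
- needle_box: Bystander: dark wooden box 70 x 45 x 22 mm. Leave alone.
- tape_reel: Bystander: white tape-measure case, 52 mm across, 18 mm tall. Leave alone.
- darning_egg: Bystander: wooden darning mushroom, 56 mm across, 57 mm tall. Leave alone.
- pin_dish: Bystander: small white dish, 84 mm across, 20 mm tall, on the middle of the drawer unit's top. Leave alone.

How it is judged (in metres and radians):
On the way, in this order (a step that is already met when the one before it is completed fails the run):
1. every front hoop hangs on the spare hook (x of hoop_a in the frame of stand_spare between -0.178 and -0.015 m and y of hoop_a in the frame of stand_spare between -0.015 and 0.015 m and z of hoop_a in the frame of stand_spare between 0.131 and 0.153 m and angle between each of hoop_a, hoop_b, hoop_c's own z axis and vertical below 0.35 rad and x of hoop_b in the frame of stand_spare between -0.178 and -0.015 m and y of hoop_b in the frame of stand_spare between -0.015 and 0.015 m and z of hoop_b in the frame of stand_spare between 0.121 and 0.143 m and x of hoop_c in the frame of stand_spare between -0.178 and -0.015 m and y of hoop_c in the frame of stand_spare between -0.015 and 0.015 m and z of hoop_c in the frame of stand_spare between 0.111 and 0.133 m), for 0.2 s.
2. the small hoop lies flat in the open drawer with all the jars (x of hoop_small_mid in the frame of drawer_floor between -0.122 and 0.122 m and y of hoop_small_mid in the frame of drawer_floor between -0.118 and 0.118 m and z of hoop_small_mid in the frame of drawer_floor between -0.004 and 0.05 m and (angle between hoop_small's own x axis and vertical below 0.3 rad or angle between hoop_small's own x axis and vertical above 2.84 rad) and x of jar_1 in the frame of drawer_floor between -0.122 and 0.122 m and y of jar_1 in the frame of drawer_floor between -0.118 and 0.118 m and z of jar_1 in the frame of drawer_floor between -0.004 and 0.05 m and x of jar_2 in the frame of drawer_floor between -0.122 and 0.122 m and y of jar_2 in the frame of drawer_floor between -0.118 and 0.118 m and z of jar_2 in the frame of drawer_floor between -0.004 and 0.05 m and x of jar_3 in the frame of drawer_floor between -0.122 and 0.122 m and y of jar_3 in the frame of drawer_floor between -0.118 and 0.118 m and z of jar_3 in the frame of drawer_floor between -0.004 and 0.05 m and value of joint unit_drawer0 above 0.05 m), for 0.2 s.
At the end, for the whole second after the job is handed in: Every front hoop hangs on the spare prong (within 15 mm sideways, 10 mm in height, clamp up within 20 degrees); the small hoop lies flat (within 17 degrees) and every jar stands or lies in the drawer; drawer shut to within 8 mm; all at rest (all of step 1 and x of hoop_small_mid in the frame of drawer_floor between -0.122 and 0.122 m and y of hoop_small_mid in the frame of drawer_floor between -0.118 and 0.118 m and z of hoop_small_mid in the frame of drawer_floor between -0.004 and 0.05 m and (angle between hoop_small's own x axis and vertical below 0.3 rad or angle between hoop_small's own x axis and vertical above 2.84 rad) and x of jar_1 in the frame of drawer_floor between -0.122 and 0.122 m and y of jar_1 in the frame of drawer_floor between -0.118 and 0.118 m and z of jar_1 in the frame of drawer_floor between -0.004 and 0.05 m and x of jar_2 in the frame of drawer_floor between -0.122 and 0.122 m and y of jar_2 in the frame of drawer_floor between -0.118 and 0.118 m and z of jar_2 in the frame of drawer_floor between -0.004 and 0.05 m and x of jar_3 in the frame of drawer_floor between -0.122 and 0.122 m and y of jar_3 in the frame of drawer_floor between -0.118 and 0.118 m and z of jar_3 in the frame of drawer_floor between -0.004 and 0.05 m and linear speed of each of hoop_a, hoop_b, hoop_c, jar_1, jar_2, jar_3, hoop_small below 0.03 m/s and value of joint unit_drawer0 below 0.008 m); the robot touches nothing.
It fails at once if a bystander is moved by more than 40 mm (distance of any of mug, pencil_pot, button_tin, needle_box, tape_reel, darning_egg, pin_dish from where it was at the start of the episode above 0.04 m).
Of jar_1, jar_2, jar_3 only 1 to 3 are there at a start; the rules pass over those that are not, and their reading is None.
Of hoop_a, hoop_b, hoop_c only 2 to 3 are there at a start; the rules pass over those that are not, and their reading is None.
At some moment in a run one of jar_1, jar_2, jar_3 may be knocked a few centimetres aside while the robot is not near it.
It also fails if it takes over 210 s, if anything falls off the work surface, if the arm or the gripper's body presses on something with over 40 N, if the wrist force passes 120 N, or if a joint passes its speed limit or range.

ROBOT

A 7-joint arm with a two-finger parallel gripper is mounted at the origin on the work surface. World frame = base frame: x ahead of the robot, y to its left, z up, the work surface at z = 0. Lengths are in mm, angles in rad, forces in N, time in s.
With the tool pointing down it reaches from about 400 to 875 mm from the base axis. Payload 4.4 kg.
Tool frame: the origin (TCP) lies at the very end of the fingers, on their centre line; the grasp point (between the pads) lies ctrl.grip_depth behind it (ctrl.grip_depth is the distance from the TCP to the grasp point, in mm); y points along the fingers, x is the direction in which the jaws open and shut, and the axes are right-handed (so a half turn about y gives the same grasp; the last joint's range is limited). The gripper opens to 85 mm and grips with 20 to 120 N. Pads are 22 mm wide; open, the fingers measure 114 mm over their backs; the gripper's body (76 mm by 85 mm) begins 54 mm behind the grasp point. The pads swing forward as they close: fully open they stand 13 mm farther back than shut.
Start: joints at [-1.391, 0.628, 0.038, 1.517, -0.027, 0.996, -0.02], TCP at [158.141, 630.483, 231.313] pointing down, gripper open.
Joint ranges: [-3.06, 3.06], [-0.37, 2.12], [-1.25, 1.32], [0.18, 2.47], [-1.1, 4.24], [0.23, 1.98], [-2.94, 2.94]. Speed limits (rad/s): [2.57, 2.57, 3.14, 3.14, 3.14, 3.14, 3.14].

INTERFACE

Orientations are given as [roll, pitch, yaw] about the fixed x, y, z axes, in that order (R = Rz(yaw) Ry(pitch) Rx(roll)).
In Python, from cell import ctrl gives the robot as it stands.
- The arm moves only by the tool apply_moves, never from a script. Its argument "motion" is a list of rows, each a list of 5 numbers: the shift along the tool's x, y, z in cm, then the turn about the tool's y in rad, then the finger opening in cm, from 0 to 8.54. In form: [[tx, ty, tz, roll, hand], ...]. A call has 1 to 20 rows; each row is the pose to reach, as a shift and turn from the pose commanded when the call began, along the tool's axes at that moment; what a row does not reach only later rows make up. A row lasts 1/8 s, in which the tool goes at most 62.5 mm and 10.7 degrees, less where a joint would pass 70% of its speed; a pose out of reach is approached as far as the arm can. A call with a gripper value outside its range is refused whole. The fingers move at their own pace and stop on an object; the grip force is fixed at half the most. Time passes only in rows, so rows that repeat a pose let the fingers close. It gives the time, the measured TCP pose, the force and the opening at its end, in the units of the state.
- ctrl.read_state(): the state, without advancing time (a new reading comes with each control period).
- ctrl.get_image(name): name is "scene" or "top" or "wrist"; returns a dict with "image" (420x560x3 uint8, red, green, blue), "vfov" (degrees; the focal length in pixels is half the picture's height over the tangent of half this angle, whatever the lens; pixels are square), "cx", "cy" (the principal point, pixels), "extrinsics" (4x4, takes a point from world to camera coordinates); the wrist camera has in their place "tool_from_camera" (4x4, takes a point from camera to tool coordinates, whose origin is the TCP and whose axes are the tool frame's). Camera axes: x right, y up, looking along -z (the intrinsics and any distortion apply to the point x, -y, -z); pixel columns grow to the right and rows downward; lengths in mm; the calibration is good to about 2 mm. The wrist camera is an equidistant fisheye: a pixel r from the principal point sees the ray r / f radians off the axis. A picture is of the moment at which its call begins: read the wrist's pose just before it. There is no depth.
- ctrl.finish_job(): hands the job in, once; it reports no verdict.
Trained networks look in a picture, given as the dict that the camera call returned (one of the last four; its "shot" number tells which), for a name from the list of things; names that differ only in an ending like _2 or _b are one class to them, and where a whole thing is asked for, a point or a joint stands for the part that bears it (a point fixed in the world has none). Each returns a list of dicts, best first, with "confidence" (0 to 1); they miss things now and then, are a little off and sometimes report something else, mostly with a low value. They report only what shows in the picture. A call takes as long as a camera call.
- ctrl.search_frame(picture, query): "location" ([x, y, z] in mm, in world coordinates, good to about 4 mm: the middle of the surface that is visible of it).
- ctrl.mark_of(picture, query): "location" ([x, y, z] in mm, in world coordinates, good to about 4 mm: a listed point, or the origin of a listed thing).
The state is a dict: "clock": time; "qpos": joint angles; "qd": joint speeds; "tau": joint torques, N m; "eef_pos": TCP position; "tool_rot": TCP orientation; "force": force on the tool from outside, world axes, zero at the start; "torque": the same for the moment, N m; "width": finger opening in mm.
Only numpy, scipy, OpenCV 4.12 (cv2) and the standard library are available. Lean on these libraries where they do the work, as an engineer would, in place of code of your own. Each camera call takes 0.05 s, during which the arm holds its last target.

## Working session

There is one attempt and no reset: what is moved stays moved. The work goes in short steps, Python scripts to look and compute and a tool call to move; the robot and the scene stay as the last step left them, time stands still between calls to the robot, and variables do not carry over. Pictures are saved under pics/ and viewed, and the job is handed in when it is done.

Besides the shell and the picture viewer there is one more tool, called after "Request:" as name(argument=value, ...) on one line, values as JSON. apply_moves: Moves the arm, as the interface text tells. Its arguments: {"type":"object","properties":{"motion":{"type":"array","items":{"type":"array","items":{"type":"number"}}}},"required":["motion"]}

```bash
ls; mkdir -p pics
python3 - <<'E'
from cell import ctrl
import cv2,numpy as np
s=ctrl.read_state(); print(s); print(ctrl.grip_depth)
for n in ["scene","top","wrist"]:
    p=ctrl.get_image(n); cv2.imwrite(f"pics/a_{n}.png",p["image"][:,:,::-1]); print({k:v for k,v in p.items() if k!="image"})
E
```

```text
pics
{'clock': 0.0, 'qpos': array([-1.39079547,  0.62936487,  0.0384437 ,  1.5183695 , -0.02697168,
        0.99627975, -0.02001703]), 'qd': array([ 0.00089602, -0.00068047,  0.00040631,  0.00132179,  0.0015473 ,
        0.00164842, -0.00085915]), 'tau': array([-1.59402844e-04, -5.63401330e+01,  1.22625522e+00, -1.93434638e+01,
        1.09899830e-02,  1.08120116e-02, -3.22225937e-06]), 'eef_pos': array([157.99639692, 629.86472969, 230.37649494]), 'tool_rot': array([-1.57084719,  0.00190272,  1.32499236]), 'force': array([-0.67738615,  0.66317532, -0.84159986]), 'torque': array([-0.01379343, -0.01114789, -0.02740864]), 'width': 85.19887406172526}
18.700000000000003
{'vfov': 42.96149384692028, 'cx': 281.75682204208954, 'cy': 208.06422997846855, 'extrinsics': array([[-1.19057651e-02,  9.99923082e-01,  3.47605155e-03,
         1.25206040e+01],
       [-6.05660471e-01, -9.97737615e-03,  7.95660635e-01,
         2.43915162e+02],
       [ 7.95634116e-01,  7.36764163e-03,  6.05732673e-01,
        -1.76490090e+03],
       [ 0.00000000e+00,  0.00000000e+00,  0.00000000e+00,
         1.0000000
[... 217 characters left out ...]
e-01, -1.09540855e-02,  1.67405050e-01,
        -5.91086503e+02],
       [-1.67409494e-01,  5.16504695e-04,  9.85887313e-01,
        -1.28992493e+03],
       [ 0.00000000e+00,  0.00000000e+00,  0.00000000e+00,
         1.00000000e+00]]), 'shot': 2}
{'vfov': 65.70646984690485, 'cx': 272.2521045087071, 'cy': 209.94070686111547, 'tool_from_camera': array([[ 9.99999897e-01, -1.97846114e-04,  4.08458338e-04,
         9.93974222e-02],
       [ 4.45783127e-04,  2.59230370e-01, -9.65815415e-01,
        -1.42372362e+02],
       [ 8.51980208e-05,  9.65815498e-01,  2.59230431e-01,
         6.49253315e+01],
       [ 0.00000000e+00,  0.00000000e+00,  0.00000000e+00,
         1.00000000e+00]]), 'shot': 3}
```

View pics/a_scene.png

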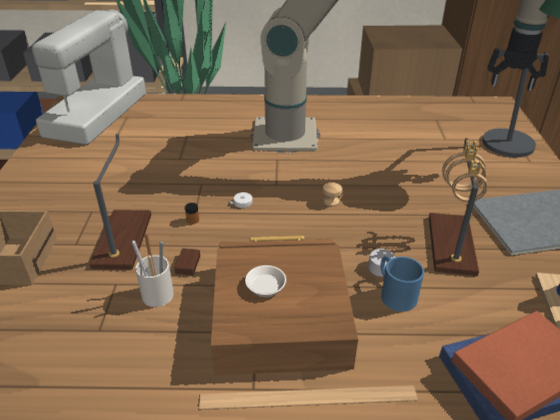

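View pics/a_top.png

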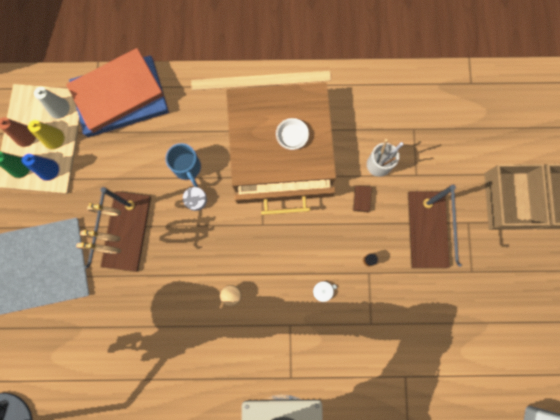

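View pics/a_wrist.png

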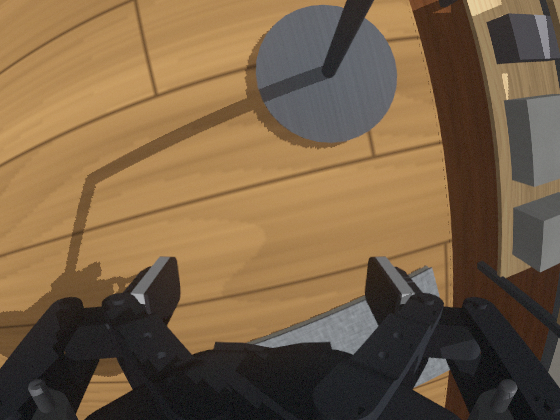

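```bash
cat > h.py <<'E'
from cell import ctrl
import numpy as np
def looks(names,cams=("scene","top"),minc=0.2):
    for c in cams:
        p=ctrl.get_image(c)
        for n in names:
            for f in ("mark_of","search_frame"):
                try:
                    for d in getattr(ctrl,f)(p,n):
                        if d["confidence"]>minc: print(c,n,f,np.round(d["location"]).astype(int),round(d["confidence"],2),{k:v for k,v in d.items() if k not in("location","confidence")} )
                except Exception as e: print(c,n,f,e)
E
python3 - <<'E'
from h import *
looks(["stand_full","stand_spare","hoop_small","hoop_a","unit_drawer0_handle","drawer_floor","jar_1"])
print(ctrl.read_state()["clock"])
E
```

```text
scene stand_full mark_of [616 408   0] 0.91 {}
scene stand_spare mark_of [ 611 -402    3] 0.74 {}
scene stand_spare mark_of [616 410   0] 0.36 {}
scene stand_spare search_frame [ 582 -402   21] 0.84 {}
scene hoop_small mark_of [577 417 154] 0.84 {}
scene hoop_small search_frame [579 416 218] 0.91 {}
scene hoop_small search_frame [488 416 206] 0.7 {}
scene hoop_small search_frame [ 477 -241   35] 0.44 {}
scene hoop_small search_frame [ 581 -403   18] 0.38 {}
scene hoop_a mark_of [513 424 142] 0.67 {}
scene hoop_a mark_of [483 424 125] 0.65 {}
scene hoop_a search_frame [487 418 206] 0.71 {}
scene hoop_a search_frame [ 642 -222   25] 0.53 {}
scene unit_drawer0_handle mark_of [588 -22  47] 0.62 {}
scene unit_drawer0_handle search_frame [632 -17  75] 0.64 {}
scene drawer_floor search_frame [637 -15  74] 0.78 {}
scene jar_1 mark_of [ 461 -241    1] 0.68 {}
scene jar_1 search_frame [ 475 -240   32] 0.73 {}
top stand_full mark_of [618 405   1] 0.67 {}
top stand_full search_frame [550 408  17] 0.75 {}
top stand_full search_frame [634 -15  62] 0.31 {}
top stand_spare mark_of [ 612 -406    1] 0.59 {}
top stand_spare search_frame [ 539 -400   17] 0.8 {}
top stand_spare search_frame [555 409  18] 0.69 {}
top hoop_small mark_of [572 415 151] 0.81 {}
top hoop_small search_frame [570 410 221] 0.54 {}
top hoop_a mark_of [485 429 133] 0.84 {}
top hoop_a mark_of [514 422 141] 0.66 {}
top hoop_a mark_of [726 261  -2] 0.35 {}
top hoop_a search_frame [484 417 223] 0.85 {}
top hoop_a search_frame [516 412 220] 0.76 {}
top unit_drawer0_handle mark_of [592 -18  55] 0.58 {}
top unit_drawer0_handle search_frame [632 -15  60] 0.86 {}
top drawer_floor search_frame [637 -14  56] 0.68 {}
top drawer_floor search_frame [483 414 221] 0.28 {}
top jar_1 mark_of [ 460 -244   -2] 0.74 {}
top jar_1 search_frame [ 460 -236   47] 0.49 {}
1.65
```

```bash
cat >> h.py <<'E'
def cam(p):
    h=p["image"].shape[0]; f=h/2/np.tan(np.radians(p["vfov"]/2)); return f
def proj(p,P):
    P=np.atleast_2d(P).astype(float); E=p["extrinsics"]; c=P@E[:3,:3].T+E[:3,3]
    f=cam(p); return np.c_[p["cx"]+f*c[:,0]/-c[:,2], p["cy"]-f*c[:,1]/-c[:,2]]
def back(p,uv,z):
    E=p["extrinsics"];f=cam(p);u,v=uv
    d=E[:3,:3].T@np.array([(u-p["cx"])/f,-(v-p["cy"])/f,-1]); o=-E[:3,:3].T@E[:3,3]
    return o+d*(z-o[2])/d[2]
E
python3 - <<'E'
from h import *
import cv2
for n,(crops) in {"scene":[(420,90,140,180),(80,130,120,150),(190,180,220,190)],"top":[(70,170,100,110),(390,170,100,110),(220,80,130,150)]}.items():
    p=ctrl.get_image(n); im=p["image"][:,:,::-1]
    for i,(x,y,w,h) in enumerate(crops):
        s=4 if i<2 else 3
        if n=="scene" and i<2: s=3
        cv2.imwrite(f"pics/b_{n}{i}.png",cv2.resize(im[y:y+h,x:x+w],None,fx=s,fy=s,interpolation=cv2.INTER_CUBIC))
E
```

```text
(no output)
```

View pics/b_scene0.png

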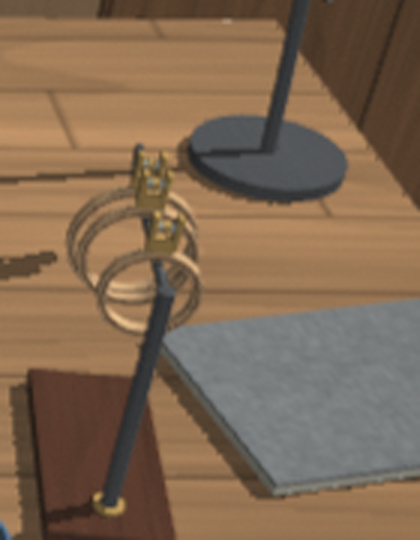

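View pics/b_scene1.png

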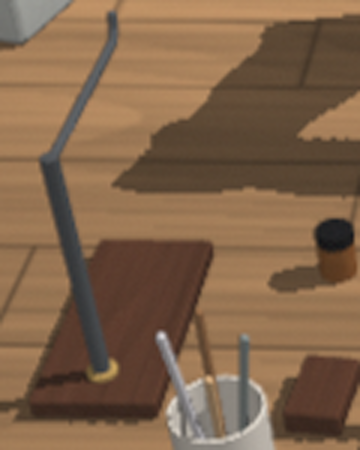

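View pics/b_top0.png

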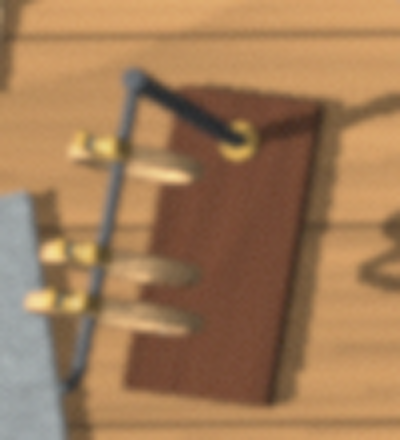

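View pics/b_top1.png

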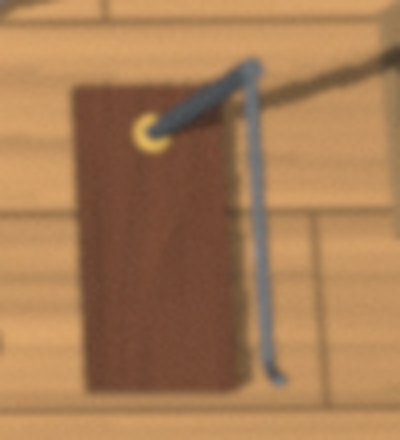

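View pics/b_top2.png

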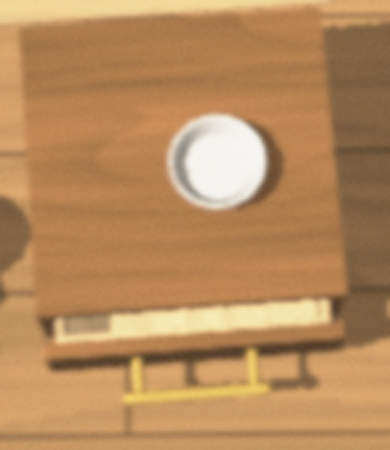

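Run:
```python
from h import *
p=ctrl.get_image("top"); q=ctrl.get_image("scene")
for n,uv,z in [("F foot",(129.5,205),20),("F top",(103,190),226),("F tip",(87.5,265.5),242),("clamp front",(80.5,245),255),("clamp2",(84,233),255),("clampS",(91.5,207.5),255),
 ("S foot",(428,203.3),20),("S top",(452.7,187.7),226),("S tip",(460,265),242),("h1",(262.3,213.3),55),("h2",(309,209.3),55)]:
    print(n,np.round(back(p,uv,z),0))
for n,uv,z in [("F foot",(456.5,258),20),("F top",(475.5,187.5),226),("F tip",(466,140),242),("S foot",(114,253.5),20),("S top",(96.5,183),226),("S tip",(117.5,135.5),242)]:
    print("sc",n,np.round(back(q,uv,z),0))
```

```text
F foot [616. 408.  20.]
F top [614. 408. 226.]
F tip [439. 428. 242.]
clamp front [484. 441. 255.]
clamp2 [511. 435. 255.]
clampS [568. 421. 255.]
S foot [ 612. -403.   20.]
S top [ 611. -401.  226.]
S tip [ 431. -400.  242.]
h1 [584.  46.  55.]
h2 [593. -78.  55.]
sc F foot [617. 407.  20.]
sc F top [621. 405. 226.]
sc F tip [449. 426. 242.]
sc S foot [ 614. -404.   20.]
sc S top [ 618. -402.  226.]
sc S tip [ 442. -399.  242.]
```

```bash
cat >> h.py <<'E'
import json,os
def load(): return json.load(open("cmd.json"))
def save(c): json.dump(c,open("cmd.json","w"))
if not os.path.exists("cmd.json"): save([158.141,630.483,231.313,1.325])
def sent(row):  # record last row sent
    x,y,z,w=load(); a,b,c,r=row[:4]
    save([x+10*(a*np.cos(w)-c*np.sin(w)), y+10*(a*np.sin(w)+c*np.cos(w)), z-10*b, w-r])
def to(X,Y,Z,W=None):
    x,y,z,w=load(); W=w if W is None else W
    dx,dy=X-x,Y-y
    a=dx*np.cos(w)+dy*np.sin(w); c=-dx*np.sin(w)+dy*np.cos(w); d=np.hypot(np.hypot(dx,dy),Z-z)
    print("row [%.2f,%.2f,%.2f,%.3f] rows>=%.1f"%(a/10,(z-Z)/10,c/10,w-W,max(d/62.5,abs(w-W)/0.187)))
FULL=(616.5,407.5,-0.109); SP=(612.5,-403.5,-0.019)
def on(s,d,off=0):
    return s[0]-d*np.cos(s[2])-off*np.sin(s[2]), s[1]-d*np.sin(s[2])+off*np.cos(s[2])
def st():
    s=ctrl.read_state(); print("t%.2f"%s["clock"],np.round(s["eef_pos"],1),np.round(s["tool_rot"],3),"F",np.round(s["force"],1),"w%.1f"%s["width"],"cmd",np.round(load(),2))
E
python3 - <<'E'
from h import *
st(); x,y=on(FULL,135); print(x,y); to(x,y+1,300,1.462)
E
```

```text
t1.85 [158.1 630.5 231.3] [-1.571  0.     1.325] F [ 0.1  0.  -0.6] w85.2 cmd [158.14 630.48 231.31   1.32]
482.30117379973393 422.1858791521238
row [-12.22,-6.87,-36.49,-0.137] rows>=6.3
```

Request:
apply_moves(motion=[[0, -6.9, 0, 0, 8.5], [0, -6.9, 0, 0, 8.5], [-12.2, -6.9, -36.5, -0.137, 8.5], [-12.2, -6.9, -36.5, -0.137, 8.5], [-12.2, -6.9, -36.5, -0.137, 8.5], [-12.2, -6.9, -36.5, -0.137, 8.5], [-12.2, -6.9, -36.5, -0.137, 8.5], [-12.2, -6.9, -36.5, -0.137, 8.5], [-12.2, -6.9, -36.5, -0.137, 8.5], [-12.2, -6.9, -36.5, -0.137, 8.5]])

```text
clock: 3.1
eef_pos: [482.6, 422.9, 299.7]
tool_rot: [-1.57, 0.0, 1.46]
force: [-0.7, 0.3, -0.5]
width: 85.1
```

Run:
```python
from h import *
import cv2
sent([-12.2,-6.9,-36.5,-0.137]); st()
for n in ("wrist","top"):
    p=ctrl.get_image(n); cv2.imwrite(f"pics/c_{n}.png",p["image"][:,:,::-1])
    for d in ctrl.mark_of(p,"hoop_a"): print(n,np.round(d["location"],0),d["confidence"])
```

```text
t3.10 [482.6 422.9 299.7] [-1.57  0.    1.46] F [-0.7  0.3 -0.5] w85.1 cmd [482.48 423.33 300.31   1.46]
wrist [483. 430. 130.] 0.8
wrist [574. 413. 195.] 0.53
top [517. 424. 140.] 0.64
top [486. 428. 132.] 0.6
```

View pics/c_wrist.png

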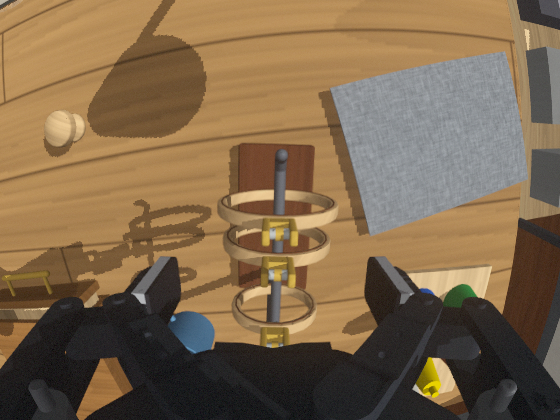

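```bash
cat >> h.py <<'E'
from scipy.spatial.transform import Rotation as Rn
def wback(p,s,uv,z):
    f=cam(p); dx,dy=uv[0]-p["cx"],uv[1]-p["cy"]; r=np.hypot(dx,dy); th=r/f
    d=np.array([np.sin(th)*dx/r,-np.sin(th)*dy/r,-np.cos(th)])
    R=Rn.from_euler("xyz",s["tool_rot"]).as_matrix(); T=p["tool_from_camera"]
    o=R@T[:3,3]+s["eef_pos"]; d=R@T[:3,:3]@d
    return o+d*(z-o[2])/d[2]
E
python3 - <<'E'
from h import *
import cv2
s=ctrl.read_state();p=ctrl.get_image("wrist")
for n,uv,z in [("tip",(281.5,155),242),("clampF top",(279.5,227),261),("clamp2",(278,264),261),("clampS",(274,336),261),("prongmid",(277.5,292),224),("prong",(280,185),224)]: print(n,np.round(wback(p,s,uv,z),0))
x,y,w,h=200,140,160,220
cv2.imwrite("pics/d.png",cv2.resize(p["image"][y:y+h,x:x+w,::-1],None,fx=2.7,fy=2.7,interpolation=cv2.INTER_CUBIC))
E
```

```text
tip [435. 436. 242.]
clampF top [475. 430. 261.]
clamp2 [499. 427. 261.]
clampS [553. 419. 261.]
prongmid [539. 423. 224.]
prong [457. 433. 224.]
```

View pics/d.png

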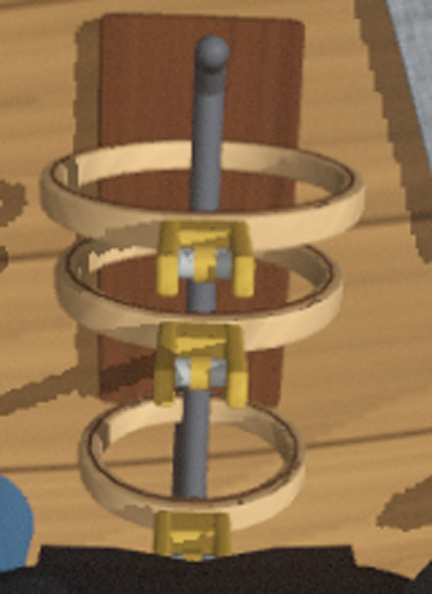

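Run:
```python
from h import *
import cv2
s=ctrl.read_state();st();p=ctrl.get_image("wrist")
print(s["tool_rot"],p["tool_from_camera"][:3,3],p["cx"],cam(p))
for n,uv,z in [("cen",(272.25,227),261),("tip",(281.5,155),242),("clampF top",(279.5,227),261)]: print(n,np.round(wback(p,s,uv,z),1))
# tip triangulation from scene+top
from scipy.optimize import least_squares
a=ctrl.get_image("top");b=ctrl.get_image("scene")
```

```text
t3.35 [480.8 424.9 300.3] [-1.570e+00 -1.000e-03  1.465e+00] F [-0.  -0.2  0.4] w85.1 cmd [482.48 423.33 300.31   1.46]
[-1.56998637e+00 -5.26967931e-04  1.46520971e+00] [ 2.84983425e-02 -1.42372736e+02  6.49156121e+01] 272.2521045087071 325.19226210127806
cen [475.  425.5 261. ]
tip [435.4 435.4 242. ]
clampF top [475.4 429.7 261. ]
```

Request:
apply_moves(motion=[[0.4, 3, 0.2, 0, 8.5], [0.4, 5, 0.2, 0, 8.5], [0.4, 6.7, 0.2, 0, 8.5], [0.4, 6.7, 0.2, 0, 8.5], [0.4, 6.7, 0.2, 0, 0], [0.4, 6.7, 0.2, 0, 0], [0.4, 6.7, 0.2, 0, 0], [0.4, 6.7, 0.2, 0, 0], [0.4, 6.7, 0.2, 0, 0], [0.4, 6.7, 0.2, 0, 0], [0.4, 6.7, 0.2, 0, 0]])

```text
clock: 4.88
eef_pos: [481.2, 427.7, 233.9]
tool_rot: [-1.571, -0.001, 1.462]
force: [-0.6, -1.0, 5.1]
width: 20.6
```

Run:
```python
from h import *
import cv2
sent([.4,6.7,.2,0]); st()
p=ctrl.get_image("wrist"); cv2.imwrite(f"pics/e.png",p["image"][:,:,::-1])
x,y=on(FULL,135); to(load()[0],load()[1],265); x,y=load()[:2]; to(x-95*.994,y+95*.11,265)
```

```text
t4.88 [481.2 427.7 233.9] [-1.571e+00 -1.000e-03  1.462e+00] F [-0.6 -1.   5.1] w20.6 cmd [480.93 427.53 233.31   1.46]
row [0.00,-3.17,0.00,0.000] rows>=0.5
row [0.01,-3.17,9.50,0.000] rows>=1.6
```

View pics/e.png

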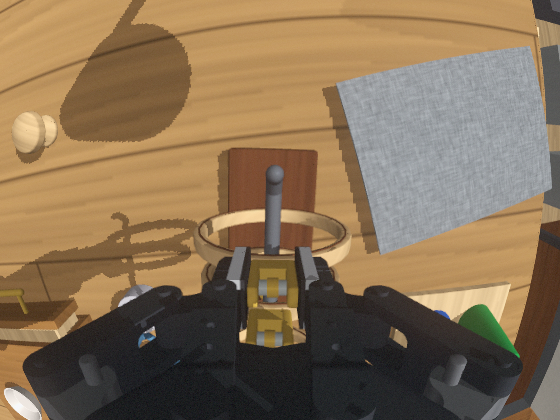

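Request:
apply_moves(motion=[[0, -1.5, 0, 0, 0], [0, -3.2, 0, 0, 0], [0, -3.4, 0, 0, 0], [0, -3.4, 2, 0, 0], [0, -3.4, 4, 0, 0], [0, -3.4, 6, 0, 0], [0, -3.4, 8, 0, 0], [0, -3.4, 10, 0, 0], [0, -3.4, 12, 0, 0], [0, -3.4, 12, 0, 0]])

```text
clock: 6.18
eef_pos: [359.5, 441.3, 267.5]
tool_rot: [-1.57, -0.0, 1.465]
force: [0.0, 0.1, -0.4]
width: 20.8
```

Run:
```python
from h import *
import cv2
sent([0,-3.4,12,0]); st()
for n in ("wrist","top"):
    p=ctrl.get_image(n); cv2.imwrite(f"pics/f_{n}.png",p["image"][:,:,::-1])
```

```text
t6.17 [359.5 441.3 267.5] [-1.57  -0.     1.465] F [ 0.   0.1 -0.4] w20.8 cmd [361.64 440.56 267.31   1.46]
```

View pics/f_wrist.png

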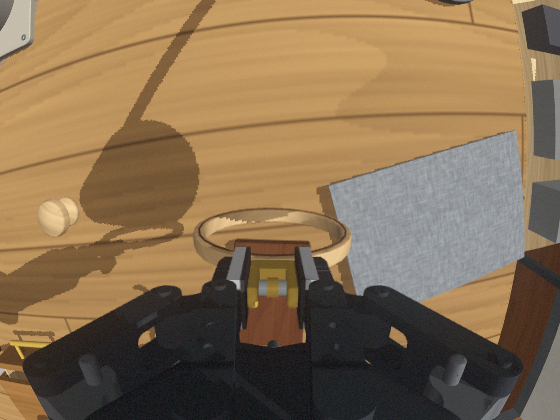

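View pics/f_top.png

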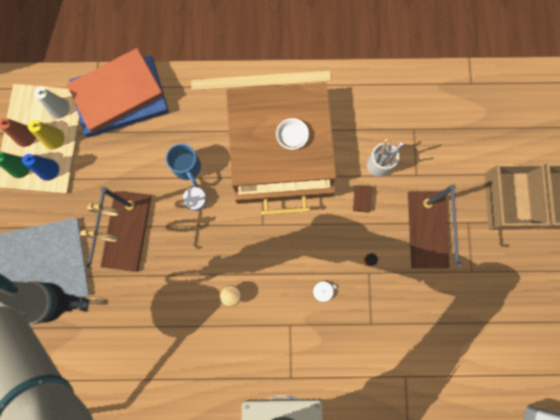

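Run:
```python
from h import *
for t in [(430,300,320),(500,120,320),(500,-60,320),(450,-250,320),(*on(SP,240),320)]: to(*t,1.552)
```

```text
row [-13.23,-5.27,-8.32,-0.090] rows>=2.6
row [-30.36,-5.27,-17.23,-0.090] rows>=5.6
row [-48.26,-5.27,-19.19,-0.090] rows>=8.4
row [-67.69,-5.27,-16.28,-0.090] rows>=11.2
row [-83.34,-5.27,-10.20,-0.090] rows>=13.5
```

Request:
apply_moves(motion=[[-4, -3, -2, 0, 0], [-8, -5, -5, 0, 0], [-13.2, -5.3, -8.3, -0.09, 0], [-18, -5.3, -11, -0.09, 0], [-23, -5.3, -14, -0.09, 0], [-28, -5.3, -16, -0.09, 0], [-33, -5.3, -17.5, -0.09, 0], [-38, -5.3, -18.3, -0.09, 0], [-43, -5.3, -19, -0.09, 0], [-48, -5.3, -19.2, -0.09, 0], [-53, -5.3, -19, -0.09, 0], [-58, -5.3, -18, -0.09, 0], [-63, -5.3, -17, -0.09, 0], [-68, -5.3, -16, -0.09, 0], [-73, -5.3, -14, -0.09, 0], [-78, -5.3, -12, -0.09, 0], [-81, -5.3, -11, -0.09, 0], [-83.3, -5.3, -10.2, -0.09, 0], [-83.3, -5.3, -10.2, -0.09, 0]])

```text
clock: 8.65
eef_pos: [370.6, -401.5, 320.3]
tool_rot: [-1.57, 0.002, 1.546]
force: [-0.1, 0.4, -0.5]
width: 20.5
```

Run:
```python
from h import *
import cv2
sent([-83.3,-5.3,-10.2,-.09]); st()
for n in ("wrist","top"):
    p=ctrl.get_image(n); cv2.imwrite(f"pics/g_{n}.png",p["image"][:,:,::-1])
st()
```

```text
t8.65 [ 370.6 -401.5  320.3] [-1.57   0.002  1.546] F [-0.1  0.4 -0.5] w20.5 cmd [ 372.59 -398.59  320.31    1.55]
t8.75 [ 372.6 -398.5  320.1] [-1.571e+00 -1.000e-03  1.551e+00] F [ 1.4  0.2 -0.6] w20.8 cmd [ 372.59 -398.59  320.31    1.55]
```

View pics/g_wrist.png

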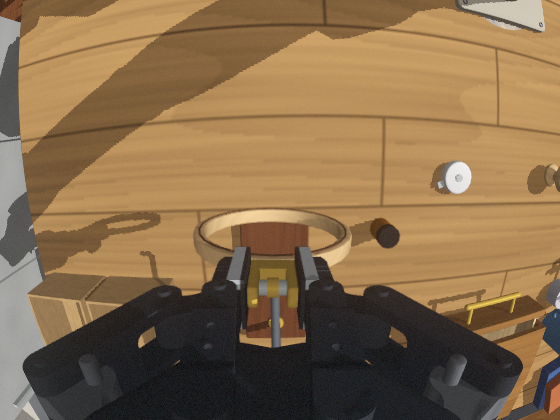

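View pics/g_top.png

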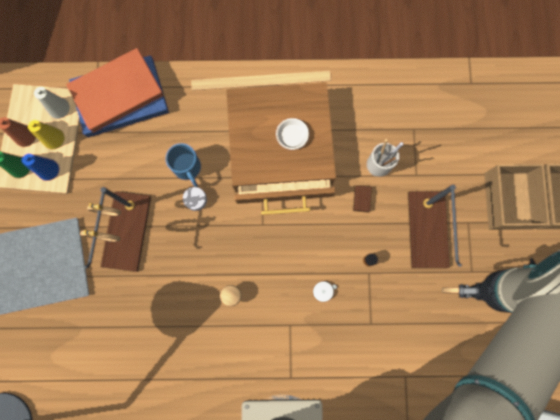

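Request:
apply_moves(motion=[[0, 3, 0, 0, 0], [0, 5.2, 0, 0, 0], [0, 5.2, -3, 0, 0], [0, 5.2, -6, 0, 0], [0, 5.2, -9, 0, 0], [0, 5.2, -12, 0, 0], [0, 5.2, -15, 0, 0], [0, 5.2, -17, 0, 0], [0, 5.2, -18.5, 0, 0], [0, 5.2, -18.5, 0, 0], [0, 7, -18.5, 0, 0], [0, 8.5, -18.5, 0, 0], [0, 8.5, -18.5, 0, 0], [0, 8.5, -18.5, 0, 0]])

```text
clock: 10.5
eef_pos: [557.3, -402.0, 235.3]
tool_rot: [-1.57, -0.0, 1.552]
force: [0.5, 0.1, -0.2]
width: 20.8
```

Run:
```python
from h import *
import cv2
sent([0,8.5,-18.5,0]); st()
for n in ("wrist","top","scene"):
    p=ctrl.get_image(n); im=p["image"][:,:,::-1]
    if n=="scene": im=cv2.resize(im[100:320,40:260],None,fx=2.5,fy=2.5,interpolation=cv2.INTER_CUBIC)
    cv2.imwrite(f"pics/i_{n}.png",im)
st()
```

```text
t10.50 [ 557.3 -402.   235.3] [-1.57  -0.     1.552] F [ 0.5  0.1 -0.2] w20.8 cmd [ 557.56 -402.07  235.31    1.55]
t10.65 [ 557.4 -402.1  235.4] [-1.571  0.     1.552] F [ 0.  -0.6 -0.7] w20.7 cmd [ 557.56 -402.07  235.31    1.55]
```

View pics/i_wrist.png

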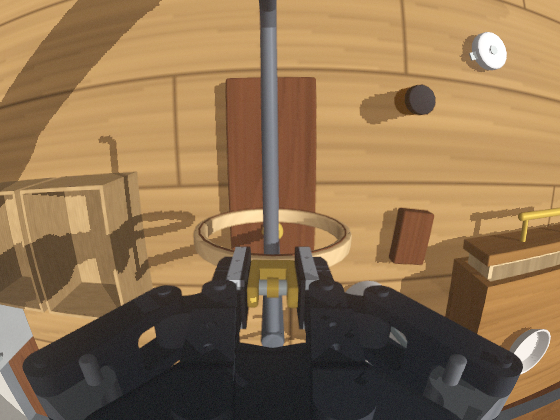

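View pics/i_scene.png

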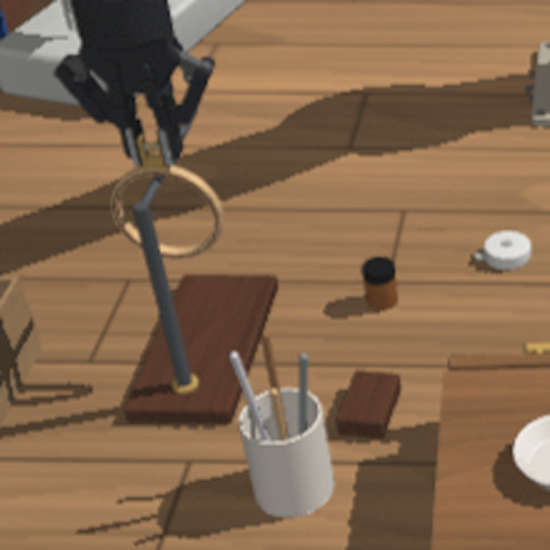

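Request:
apply_moves(motion=[[0, 0.2, 0, 0, 0], [0, 0.2, 0, 0, 2.4], [0, 0.2, 0, 0, 3], [0, 0.2, 0, 0, 5], [0, 0.2, 0, 0, 5], [0, -2, 0, 0, 6], [0, -5, 0, 0, 7], [0, -8, 0, 0, 8.5], [0, -8.5, 0, 0, 8.5]])

```text
clock: 11.78
eef_pos: [558.4, -403.0, 322.7]
tool_rot: [-1.574, 0.003, 1.552]
force: [-0.5, -0.0, -0.5]
width: 85.2
```

Run:
```python
from h import *
import cv2
sent([0,-8.5,0,0]); st()
for n in ("wrist","top"):
    p=ctrl.get_image(n); im=p["image"][:,:,::-1]
    cv2.imwrite(f"pics/j_{n}.png",im)
    for d in ctrl.mark_of(p,"hoop_a"): print(n,np.round(d["location"],0),d["confidence"])
for t in [(520,-250,320),(520,0,320),(505,200,320),(512,424,300)]: to(*t,1.462)
```

```text
t11.78 [ 558.4 -403.   322.7] [-1.574  0.003  1.552] F [-0.5 -0.  -0.5] w85.2 cmd [ 557.56 -402.07  320.31    1.55]
wrist [ 562. -404.  131.] 0.84
wrist [ 377. -111.    4.] 0.18
top [ 564. -404.  134.] 0.89
top [516. 424. 140.] 0.58
row [15.13,0.03,4.04,0.090] rows>=2.5
row [40.13,0.03,4.51,0.090] rows>=6.5
row [60.10,0.03,6.39,0.090] rows>=9.7
row [82.51,2.03,6.11,0.090] rows>=13.2
```

View pics/j_wrist.png

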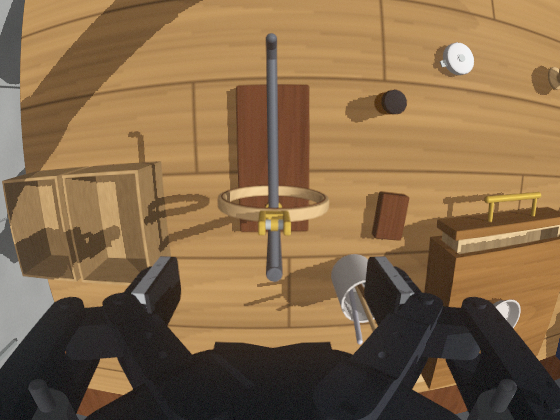

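Request:
apply_moves(motion=[[15.1, 0, 4, 0.09, 8.5], [15.1, 0, 4, 0.09, 8.5], [15.1, 0, 4, 0.09, 8.5], [40.1, 0, 4.5, 0.09, 8.5], [40.1, 0, 4.5, 0.09, 8.5], [40.1, 0, 4.5, 0.09, 8.5], [40.1, 0, 4.5, 0.09, 8.5], [60, 0, 6.4, 0.09, 8.5], [60, 0, 6.4, 0.09, 8.5], [60, 0, 6.4, 0.09, 8.5], [82.5, 2, 6.1, 0.09, 8.5], [82.5, 2, 6.1, 0.09, 8.5], [82.5, 2, 6.1, 0.09, 8.5], [82.5, 2, 6.1, 0.09, 8.5], [82.5, 2, 6.1, 0.09, 8.5], [82.5, 2, 6.1, 0.09, 8.5], [82.5, 2, 6.1, 0.09, 8.5]])

```text
clock: 14.1
eef_pos: [512.8, 421.9, 300.3]
tool_rot: [-1.571, 0.001, 1.459]
force: [0.2, -0.3, 0.3]
width: 85.1
```

Run:
```python
from h import *
import cv2
sent([82.5,2,6.1,0.09]); st()
s=ctrl.read_state()
for n in ("wrist",):
    p=ctrl.get_image(n); im=p["image"][:,:,::-1]
    cv2.imwrite(f"pics/k_{n}.png",im)
    for d in ctrl.mark_of(p,"hoop_a")+ctrl.mark_of(p,"hoop_small"): print(n,np.round(d["location"],0),d["confidence"])
st()
```

```text
t14.10 [512.8 421.9 300.3] [-1.571e+00  1.000e-03  1.459e+00] F [ 0.2 -0.3  0.3] w85.1 cmd [512.07 423.93 300.31   1.46]
wrist [568. 413. 159.] 0.87
wrist [728. 257.  -2.] 0.34
t14.25 [512.6 422.7 300.7] [-1.571 -0.     1.46 ] F [-0.2 -0.9 -0.2] w85.1 cmd [512.07 423.93 300.31   1.46]
```

View pics/k_wrist.png

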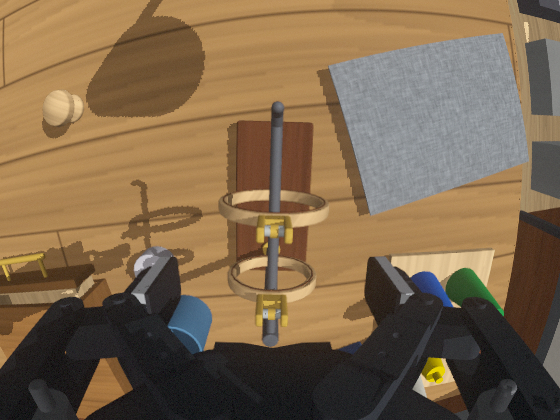

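Request:
apply_moves(motion=[[0.15, 3, 0.2, 0, 8.5], [0.15, 5, 0.2, 0, 8.5], [0.15, 6.7, 0.2, 0, 8.5], [0.15, 6.7, 0.2, 0, 8.5], [0.15, 6.7, 0.2, 0, 0], [0.15, 6.7, 0.2, 0, 0], [0.15, 6.7, 0.2, 0, 0], [0.15, 6.7, 0.2, 0, 0], [0.15, 6.7, 0.2, 0, 0], [0.15, 6.7, 0.2, 0, 0], [0.15, 6.7, 0.2, 0, 0], [0.15, 5, 0.2, 0, 0], [0.15, 3.3, 0.2, 0, 0], [0.15, 3.3, 0.2, 0, 0]])

```text
clock: 16.0
eef_pos: [511.3, 426.5, 269.6]
tool_rot: [-1.574, -0.003, 1.462]
force: [0.2, -1.0, -1.3]
width: 20.5
```

Run:
```python
from h import *
import cv2
sent([.15,3.3,.2,0]); st()
p=ctrl.get_image("wrist"); cv2.imwrite(f"pics/l.png",p["image"][:,:,::-1])
```

```text
t16.00 [511.3 426.5 269.6] [-1.574 -0.003  1.462] F [ 0.2 -1.  -1.3] w20.5 cmd [510.25 425.64 267.31   1.46]
```

View pics/l.png

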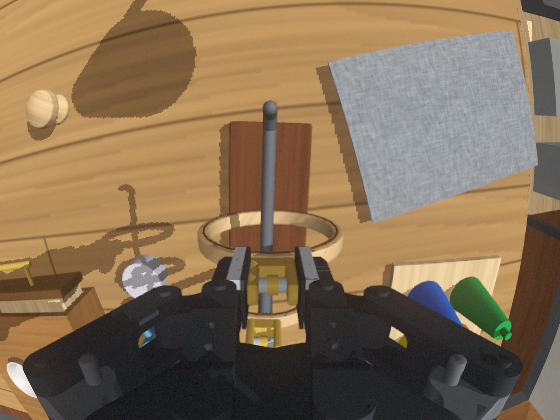

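Request:
apply_moves(motion=[[0, 0, 2.5, 0, 0], [0, 0, 5.5, 0, 0], [0, 0, 8.5, 0, 0], [0, 0, 11.5, 0, 0], [0, 0, 14, 0, 0], [0, 0, 14.5, 0, 0], [0, -3, 14.5, 0, 0], [0, -5.3, 14.5, 0, 0]])

```text
clock: 17.05
eef_pos: [367.4, 441.1, 321.0]
tool_rot: [-1.572, 0.0, 1.461]
force: [0.7, 0.1, -2.0]
width: 20.7
```

Run:
```python
from h import *
import cv2
sent([0,-5.3,14.5,0]); st()
for t in [(430,300,320),(500,120,320),(500,-60,320),(450,-250,320),(*on(SP,240),320)]: to(*t,1.552)
```

```text
t17.05 [367.4 441.1 321. ] [-1.572  0.     1.461] F [ 0.7  0.1 -2. ] w20.7 cmd [366.1  441.38 320.31   1.46]
row [-13.36,0.03,-7.89,-0.090] rows>=2.5
row [-30.49,0.03,-16.80,-0.090] rows>=5.6
row [-48.39,0.03,-18.75,-0.090] rows>=8.3
row [-67.82,0.03,-15.85,-0.090] rows>=11.1
row [-83.47,0.03,-9.76,-0.090] rows>=13.4
```

Request:
apply_moves(motion=[[-4, 0, -2, 0, 0], [-8, 0, -5, 0, 0], [-13.2, 0, -8, -0.09, 0], [-18, 0, -11, -0.09, 0], [-23, 0, -14, -0.09, 0], [-28, 0, -16, -0.09, 0], [-33, 0, -17.5, -0.09, 0], [-38, 0, -18.3, -0.09, 0], [-43, 0, -18.8, -0.09, 0], [-48, 0, -19, -0.09, 0], [-53, 0, -19, -0.09, 0], [-58, 0, -18, -0.09, 0], [-63, 0, -17, -0.09, 0], [-68, 0, -16, -0.09, 0], [-73, 0, -14, -0.09, 0], [-78, 0, -12, -0.09, 0], [-81, 0, -10.5, -0.09, 0], [-83.5, 0, -9.8, -0.09, 0], [-83.5, 0, -9.8, -0.09, 0]])

```text
clock: 19.42
eef_pos: [370.7, -402.5, 320.2]
tool_rot: [-1.57, 0.002, 1.546]
force: [-0.5, 0.8, -0.9]
width: 20.8
```

Run:
```python
from h import *
import cv2
sent([-83.5,0,-9.8,-.09]); st()
p=ctrl.get_image("wrist"); cv2.imwrite(f"pics/m.png",p["image"][:,:,::-1]);st()
```

```text
t19.43 [ 370.7 -402.5  320.2] [-1.57   0.002  1.546] F [-0.5  0.8 -0.9] w20.8 cmd [ 372.86 -399.32  320.31    1.55]
t19.48 [ 372.  -400.5  320. ] [-1.57   0.     1.549] F [ 0.  -0.1 -0.6] w21.1 cmd [ 372.86 -399.32  320.31    1.55]
```

View pics/m.png

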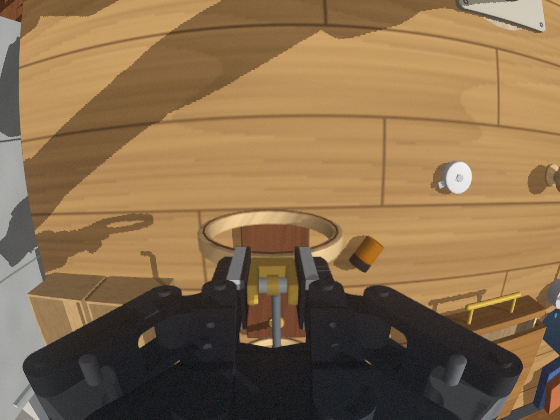

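Request:
apply_moves(motion=[[0, 3, 0, 0, 0], [0, 5.2, 0, 0, 0], [0, 5.2, -3, 0, 0], [0, 5.2, -6, 0, 0], [0, 5.2, -9, 0, 0], [0, 5.2, -12, 0, 0], [0, 5.2, -13, 0, 0], [0, 5.2, -13, 0, 0], [0, 7, -13, 0, 0], [0, 8.7, -13, 0, 0], [0, 8.7, -13, 0, 0], [0, 8.7, -13, 0, 2.4], [0, 8.7, -13, 0, 3], [0, 8.7, -13, 0, 5], [0, 8.7, -13, 0, 5], [0, 6, -13, 0, 6], [0, 3, -13, 0, 7], [0, 0, -13, 0, 8.5], [0, 0, -13, 0, 8.5]])

```text
clock: 21.85
eef_pos: [503.8, -402.9, 322.9]
tool_rot: [-1.575, 0.003, 1.552]
force: [-0.0, -0.5, -0.1]
width: 84.6
```

Run:
```python
from h import *
import cv2
sent([0,0,-13,0]); st()
for n in ("wrist","top","scene"):
    s=ctrl.read_state();p=ctrl.get_image(n); im=p["image"][:,:,::-1]
    cv2.imwrite(f"pics/n_{n}.png",im)
    for d in ctrl.mark_of(p,"hoop_a")+ctrl.mark_of(p,"jar_1")+ctrl.search_frame(p,"jar_1"): print(n,np.round(d["location"],0),d["confidence"])
```

```text
t21.85 [ 503.8 -402.9  322.9] [-1.575  0.003  1.552] F [-0.  -0.5 -0.1] w84.6 cmd [ 502.84 -401.76  320.31    1.55]
wrist [ 558. -402.  133.] 0.9
wrist [ 503. -396.  138.] 0.76
wrist [ 477. -251.   15.] 0.8
wrist [ 496. -268.   30.] 0.88
top [ 560. -405.  134.] 0.79
top [ 611. -406.    2.] 0.73
top [ 503. -403.  139.] 0.59
top [ 479. -253.   14.] 0.54
scene [ 505. -403.  143.] 0.62
scene [ 560. -406.  126.] 0.62
scene [ 480. -250.   18.] 0.28
scene [ 478. -254.   18.] 0.81
scene [ 509. -262.   25.] 0.63
```

View pics/n_wrist.png

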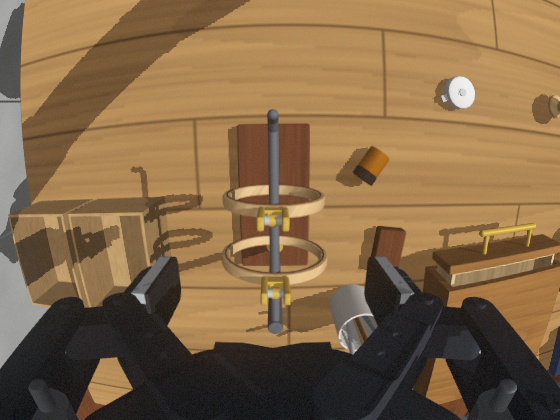

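View pics/n_scene.png

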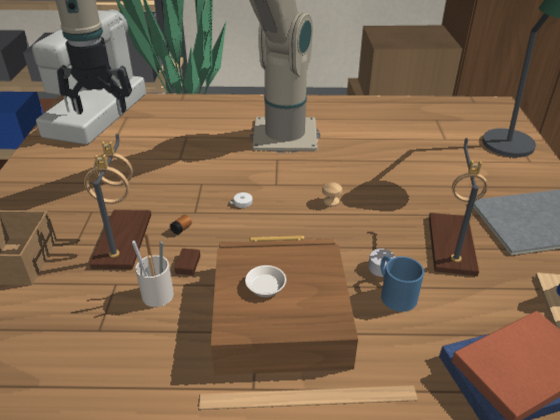

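View pics/n_top.png

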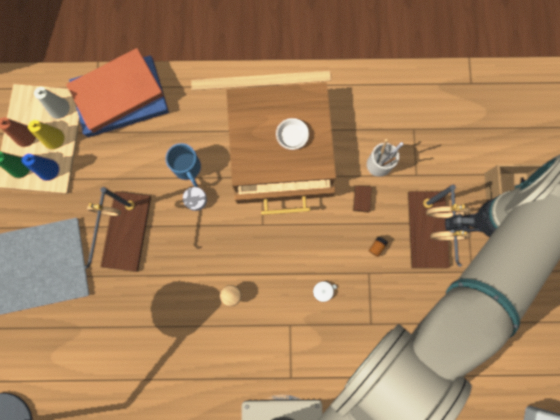

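Run:
```python
from h import *
for t in [(530,-250,320),(575,-16,200)]: to(*t,0.072)
```

```text
row [15.22,0.03,-2.43,1.480] rows>=7.9
row [38.71,12.03,-6.49,1.480] rows>=7.9
```

Request:
apply_moves(motion=[[15.2, 0, -2.4, 0.4, 8.5], [15.2, 0, -2.4, 0.4, 8.5], [15.2, 0, -2.4, 0.6, 8.5], [38.7, 6, -6.5, 0.9, 8.5], [38.7, 6, -6.5, 1.1, 8.5], [38.7, 12, -6.5, 1.3, 8.5], [38.7, 12, -6.5, 1.48, 3.2], [38.7, 12, -6.5, 1.48, 3.2], [38.7, 12, -6.5, 1.48, 3.2], [38.7, 12, -6.5, 1.48, 3.2], [38.7, 12, -6.5, 1.48, 3.2]])

```text
clock: 23.82
eef_pos: [575.5, -18.0, 201.6]
tool_rot: [-1.571, -0.002, 0.071]
force: [0.6, -0.1, -0.0]
width: 32.0
```

Run:
```python
from h import *
import cv2
sent([38.7,12,-6.5,1.48]); st()
for n in ("wrist",):
    s=ctrl.read_state();p=ctrl.get_image(n); im=p["image"][:,:,::-1]
    cv2.imwrite(f"pics/o_{n}.png",im)
    for d in ctrl.mark_of(p,"unit_drawer0_handle"): print(n,np.round(d["location"],0),d["confidence"])
st()
```

```text
t23.82 [575.5 -18.  201.6] [-1.571 -0.002  0.071] F [ 0.6 -0.1 -0. ] w32.0 cmd [ 5.7510e+02 -1.6050e+01  2.0031e+02  7.0000e-02]
wrist [589. -17.  53.] 0.82
t23.93 [575.4 -17.5 201.3] [-1.571 -0.002  0.071] F [ 0.1 -0.7 -0.1] w32.3 cmd [ 5.7510e+02 -1.6050e+01  2.0031e+02  7.0000e-02]
```

View pics/o_wrist.png

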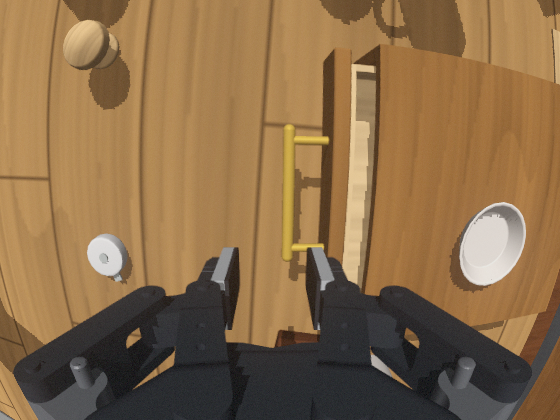

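Run:
```python
from h import *
s=ctrl.read_state();p=ctrl.get_image("wrist")
for uv in [(290,127),(288.5,258),(289.5,190)]: print(np.round(wback(p,s,uv,56),1))
print(wback(p,s,(348,60),78),wback(p,s,(340,270),78))
```

```text
[587.2  46.8  56. ]
[595.9 -76.   56. ]
[591.2  -9.7  56. ]
[629.40556046 107.71541249  78.        ] [642.402823   -75.88774574  78.        ]
```

Request:
apply_moves(motion=[[1.6, 4, 0, 0, 3.2], [1.6, 8, 0, 0, 3.2], [1.6, 11, 0, 0, 3.2], [1.6, 11, 0, 0, 3.2], [1.6, 13, 0, 0, 3.2], [1.6, 14.5, 0, 0, 3.2], [1.6, 16, 0, 0, 3.2], [1.6, 16, 0, 0, 3.2], [1.6, 16, 0, 0, 0], [1.6, 16, 0, 0, 0], [1.6, 16, 0, 0, 0], [1.6, 16, 0, 0, 0], [1.6, 16, 0, 0, 0]])

```text
clock: 25.6
eef_pos: [591.4, -15.0, 40.7]
tool_rot: [-1.571, -0.001, 0.072]
force: [-0.8, -0.9, 3.5]
width: 8.5
```

Run:
```python
from h import *
import cv2
sent([1.6,16,0,0]); st()
p=ctrl.get_image("wrist"); cv2.imwrite(f"pics/q.png",p["image"][:,:,::-1])
```

```text
t25.60 [591.4 -15.   40.7] [-1.571e+00 -1.000e-03  7.200e-02] F [-0.8 -0.9  3.5] w8.5 cmd [ 5.9106e+02 -1.4900e+01  4.0310e+01  7.0000e-02]
```

View pics/q.png

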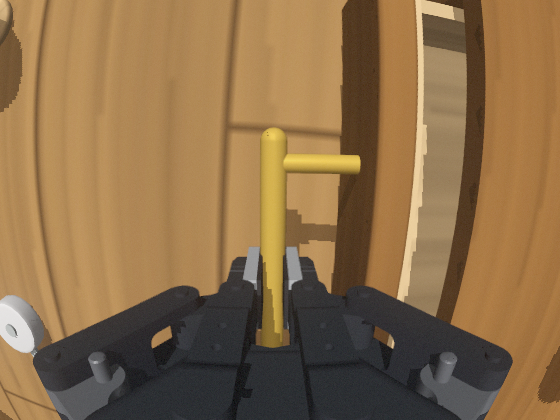

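Request:
apply_moves(motion=[[-1, 0, 0, 0, 0], [-3, 0, 0, 0, 0], [-5.5, 0, 0, 0, 0], [-8, 0, 0, 0, 0], [-10.5, 0, 0, 0, 0], [-13, 0, 0, 0, 0], [-15, 0, 0, 0, 0], [-16.5, 0, 0, 0, 0], [-16.5, 0, 0, 0, 0], [-16.5, 0, 0, 0, 0]])

```text
clock: 26.9
eef_pos: [425.1, -25.7, 40.6]
tool_rot: [-1.568, 0.002, 0.073]
force: [-0.9, 1.5, 7.8]
width: 8.5
```

Run:
```python
from h import *
import cv2
sent([-16.5,0,0,0]); st()
p=ctrl.get_image("top"); cv2.imwrite(f"pics/r.png",p["image"][:,:,::-1])
```

```text
t26.90 [425.1 -25.7  40.6] [-1.568  0.002  0.073] F [-0.9  1.5  7.8] w8.5 cmd [ 4.2648e+02 -2.6770e+01  4.0310e+01  7.0000e-02]
```

View pics/r.png

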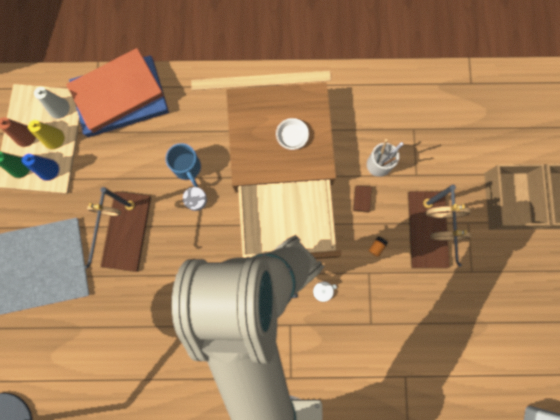

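```bash
cat >> h.py <<'E'
DR=(600.0,-14.3,0.072)
def dr(x,y): c,s=np.cos(DR[2]),np.sin(DR[2]); return DR[0]+c*x-s*y, DR[1]+s*x+c*y
E
python3 - <<'E'
from h import *
w=load()
for t in [(426.5,-26.8,250,0.07),(480,100,300,.8),(571,416,300,1.462)]: to(*t)
E
```

```text
row [0.00,-20.97,-0.00,0.002] rows>=3.4
row [6.25,-25.97,12.26,-0.728] rows>=4.7
row [17.60,-25.97,43.12,-1.390] rows>=8.5
```

Request:
apply_moves(motion=[[0, 0, 0, 0, 3.2], [0, 0, 0, 0, 3.2], [0, 0, 0, 0, 3.2], [0, -5, 0, 0, 3.2], [0, -10, 0, 0, 3.2], [0, -16, 0, 0, 8.5], [2, -21, 3, -0.1, 8.5], [6, -26, 9, -0.3, 8.5], [8, -26, 14, -0.5, 8.5], [10, -26, 20, -0.7, 8.5], [12, -26, 26, -0.9, 8.5], [15, -26, 32, -1.1, 8.5], [17, -26, 38, -1.3, 8.5], [17.6, -26, 43.1, -1.39, 8.5], [17.6, -26, 43.1, -1.39, 8.5], [17.6, -26, 43.1, -1.39, 8.5], [17.6, -26, 43.1, -1.39, 8.5]])

```text
clock: 29.08
eef_pos: [571.6, 413.3, 300.5]
tool_rot: [-1.571, 0.002, 1.459]
force: [-0.0, -0.7, 0.8]
width: 85.0
```

Run:
```python
from h import *
import cv2
sent([17.6,-26,43.1,-1.39]); st()
s=ctrl.read_state();p=ctrl.get_image("wrist"); cv2.imwrite(f"pics/s.png",p["image"][:,:,::-1])
for d in ctrl.mark_of(p,"hoop_small"): print(np.round(d["location"],0),d["confidence"])
p=ctrl.get_image("top"); cv2.imwrite(f"pics/s_top.png",p["image"][:,:,::-1])
for q in ("drawer_floor","unit_drawer0_handle","jar_1"):
  for d in ctrl.mark_of(p,q): print(q,np.round(d["location"],0),d["confidence"])
st()
```

```text
t29.07 [571.6 413.3 300.5] [-1.571  0.002  1.459] F [-0.  -0.7  0.8] w85.0 cmd [571.02 415.77 300.31   1.46]
[570. 415. 159.] 0.89
[730. 254.  -4.] 0.25
drawer_floor [598. -17.  22.] 0.81
drawer_floor [788. -36.  90.] 0.59
unit_drawer0_handle [424. -28.  55.] 0.62
jar_1 [ 475. -253.   17.] 0.81
t29.38 [571.2 415.1 300.7] [-1.571 -0.     1.461] F [ 0.6 -0.7  0.2] w84.9 cmd [571.02 415.77 300.31   1.46]
```

View pics/s.png

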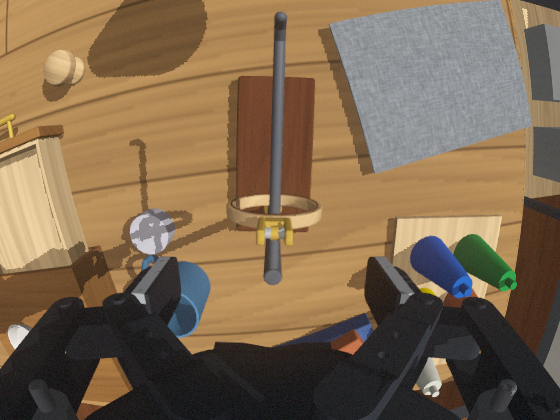

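View pics/s_top.png

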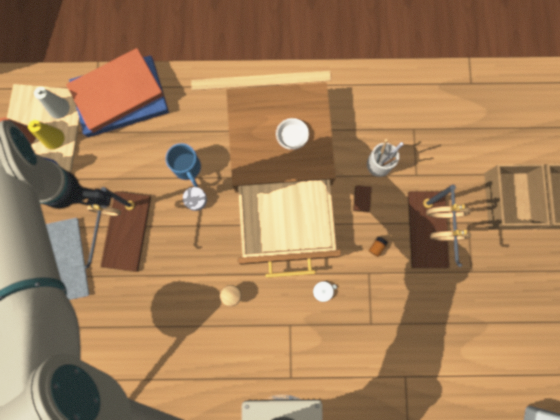

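Request:
apply_moves(motion=[[0.15, 3, 0.2, 0, 8.5], [0.15, 5, 0.2, 0, 8.5], [0.15, 6.7, 0.2, 0, 8.5], [0.15, 6.7, 0.2, 0, 8.5], [0.15, 6.7, 0.2, 0, 0], [0.15, 6.7, 0.2, 0, 0], [0.15, 6.7, 0.2, 0, 0], [0.15, 6.7, 0.2, 0, 0], [0.15, 6.7, 0.2, 0, 0], [0.15, 6.7, 0.2, 0, 0], [0.15, 6.7, 0.2, 0, 0], [0.15, 5, 0.2, 0, 0], [0.15, 3.5, 0.2, 0, 0], [0.15, 3.5, 0.2, 0, 0], [0.15, 3.5, 3, 0, 0], [0.15, 3.5, 6, 0, 0], [0.15, 3.5, 9, 0, 0], [0.15, 3.5, 12, 0, 0]])

```text
clock: 31.62
eef_pos: [450.6, 430.3, 264.9]
tool_rot: [-1.57, 0.0, 1.462]
force: [-0.6, -0.2, -0.2]
width: 20.5
```

Run:
```python
from h import *
import cv2
sent([.15,3.5,12,0]); st()
s=ctrl.read_state();p=ctrl.get_image("wrist"); cv2.imwrite(f"pics/t.png",p["image"][:,:,::-1])
```

```text
t31.62 [450.6 430.3 264.9] [-1.57   0.     1.462] F [-0.6 -0.2 -0.2] w20.5 cmd [451.9  430.29 265.31   1.46]
```

View pics/t.png

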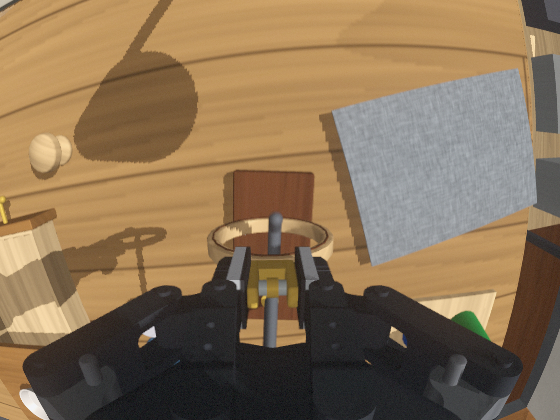

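Run:
```python
from h import *
for t in [(376,438,265,1.462),(376,438,300,1.462),(450,250,300,.9),(520,100,260,.3),(*dr(-30,-20),180,.072)]: to(*t)
```

```text
row [-0.06,0.03,7.63,0.000] rows>=1.2
row [-0.06,-3.47,7.63,0.000] rows>=1.3
row [-17.94,-3.47,-1.77,0.562] rows>=3.0
row [-32.09,0.53,-10.36,1.162] rows>=6.2
row [-45.10,8.53,-16.96,1.390] rows>=7.8
```

Request:
apply_moves(motion=[[0, 0, 3, 0, 0], [0, 0, 6, 0, 0], [0, 0, 7.6, 0, 0], [0, -3, 7.6, 0, 0], [0, -3.5, 7.6, 0, 0], [-5, -3.5, 6, 0.15, 0], [-10, -3.5, 3, 0.3, 0], [-15, -3.5, 0, 0.45, 0], [-19, -3.5, -2, 0.6, 0], [-24, -3, -5, 0.75, 0], [-29, -2, -8, 0.9, 0], [-34, 0, -11, 1.05, 0], [-39, 4, -14, 1.2, 0], [-43, 7, -16, 1.3, 0], [-45.1, 8.5, -17, 1.39, 0], [-45.1, 8.5, -17, 1.39, 0], [-45.1, 8.5, -17, 1.39, 0], [-45.1, 8.5, -17, 1.39, 0]])

```text
clock: 33.92
eef_pos: [572.2, -34.9, 180.9]
tool_rot: [-1.57, -0.001, 0.075]
force: [1.1, -0.5, -0.6]
width: 20.8
```

Run:
```python
from h import *
import cv2
sent([-45.1,8.5,-17,1.39]); st()
s=ctrl.read_state();p=ctrl.get_image("wrist"); cv2.imwrite(f"pics/u.png",p["image"][:,:,::-1])
st()
```

```text
t33.92 [572.2 -34.9 180.9] [-1.57e+00 -1.00e-03  7.50e-02] F [ 1.1 -0.5 -0.6] w20.8 cmd [ 5.7192e+02 -3.6500e+01  1.8031e+02  7.0000e-02]
t33.98 [572.2 -35.  181. ] [-1.57e+00 -1.00e-03  7.50e-02] F [-0.1  0.2 -0.5] w20.7 cmd [ 5.7192e+02 -3.6500e+01  1.8031e+02  7.0000e-02]
```

View pics/u.png

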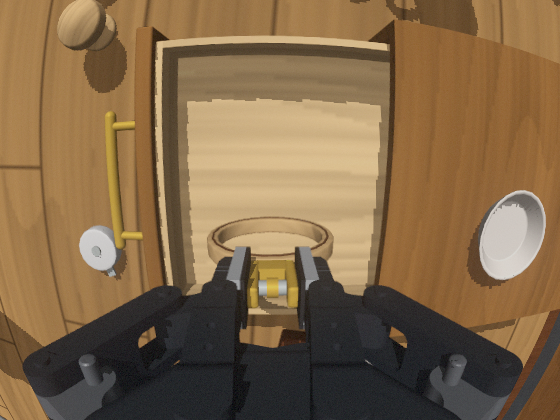

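Request:
apply_moves(motion=[[0, 4, 0, 0, 0], [0, 6.5, 0, 0, 0], [0, 7.8, 0, 0, 0], [0, 8.2, 0, 0, 0], [0, 8.3, 1.2, 0, 0], [0, 8.5, 2.5, 0, 0], [0, 8.9, 3.7, 0, 0]])

```text
clock: 34.85
eef_pos: [572.6, -2.5, 94.6]
tool_rot: [-1.576, -0.008, 0.071]
force: [0.1, -4.3, 10.6]
width: 20.9
```

Run:
```python
from h import *
import cv2
sent([0,8.9,3.7,0]); st()
s=ctrl.read_state();p=ctrl.get_image("wrist"); cv2.imwrite(f"pics/v.png",p["image"][:,:,::-1])
```

```text
t34.85 [572.6  -2.5  94.6] [-1.576 -0.008  0.071] F [ 0.1 -4.3 10.6] w20.9 cmd [5.6926e+02 4.1000e-01 9.1310e+01 7.0000e-02]
```

View pics/v.png

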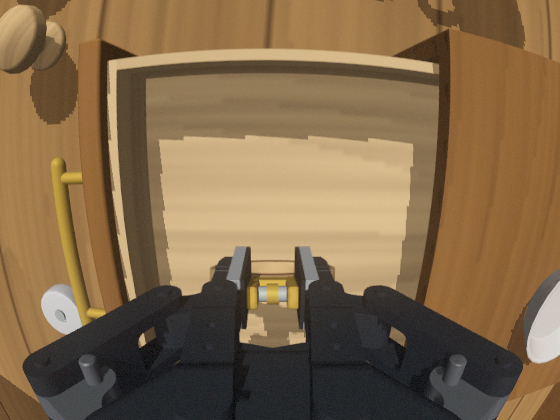

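Request:
apply_moves(motion=[[0, 0.6, 1.2, 0, 0], [0, 1.3, 2.2, 0, 0], [0, 2, 3.2, 0, 0], [0, 3, 4, 0, 0], [0, 4, 4.7, 0, 0], [0, 4, 4.7, 0, 0]])

```text
clock: 35.65
eef_pos: [568.1, 48.4, 52.8]
tool_rot: [-1.571, -0.005, 0.075]
force: [-0.3, 1.4, 6.5]
width: 20.7
```

Run:
```python
from h import *
import cv2
sent([0,4,4.7,0]); st()
s=ctrl.read_state();p=ctrl.get_image("wrist"); cv2.imwrite(f"pics/w.png",p["image"][:,:,::-1])
p=ctrl.get_image("scene"); cv2.imwrite(f"pics/w2.png",cv2.resize(p["image"][120:320,180:400,::-1],None,fx=2.5,fy=2.5))
```

```text
t35.65 [568.1  48.4  52.8] [-1.571 -0.005  0.075] F [-0.3  1.4  6.5] w20.7 cmd [5.6588e+02 4.7280e+01 5.1310e+01 7.0000e-02]
```

View pics/w.png

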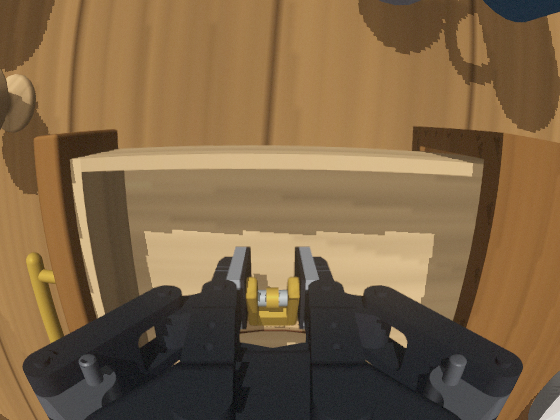

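View pics/w2.png

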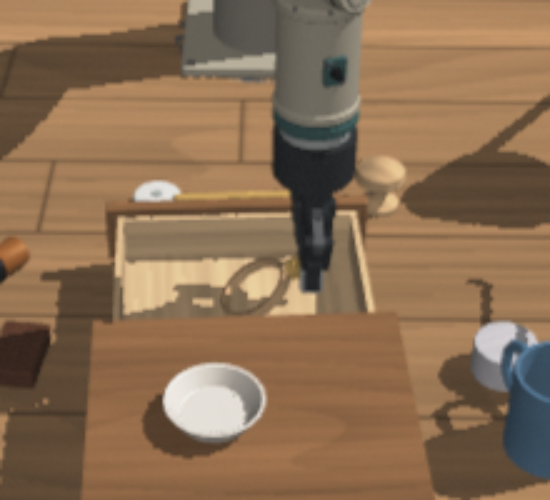

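Request:
apply_moves(motion=[[0, 0, 0, 0, 2.5], [0, 0, 0, 0, 3.5], [0, 0, 0, 0, 4], [0, 0, 0, 0, 4], [0, -4, 0, 0, 4], [0, -9, 0, 0, 4], [0, -14, 0, 0, 5], [0, -18, 0, 0, 5]])

```text
clock: 36.75
eef_pos: [566.0, 47.1, 233.3]
tool_rot: [-1.571, -0.001, 0.072]
force: [0.7, 0.3, 0.4]
width: 50.0
```

Run:
```python
from h import *
import cv2
sent([0,-18,0,0]); st()
to(500,-150,250,load()[3])
p=ctrl.get_image("scene"); cv2.imwrite(f"pics/x.png",cv2.resize(p["image"][120:320,150:370,::-1],None,fx=2.5,fy=2.5))
```

```text
t36.75 [566.   47.1 233.3] [-1.571e+00 -1.000e-03  7.200e-02] F [0.7 0.3 0.4] w50.0 cmd [5.6588e+02 4.7280e+01 2.3131e+02 7.0000e-02]
row [-7.99,-1.87,-19.20,0.000] rows>=3.3
```

View pics/x.png

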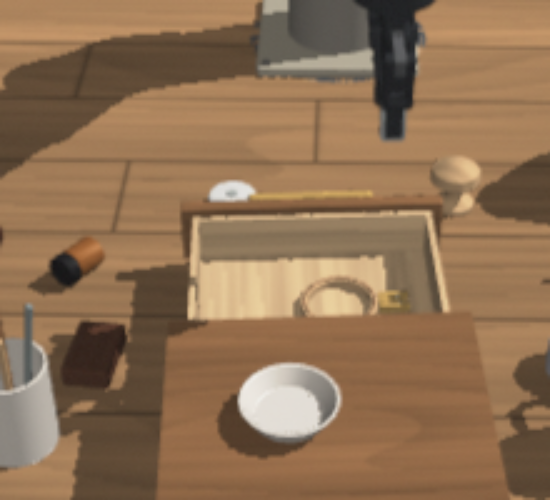

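Run:
```python
from h import *
to(475,-250,200,load()[3])
```

```text
row [-11.20,3.13,-29.00,0.000] rows>=5.0
```

Request:
apply_moves(motion=[[-4, 0, -10, 0, 8.5], [-8, 1, -20, 0, 8.5], [-11.2, 3, -29, 0, 8.5], [-11.2, 3, -29, 0, 8.5], [-11.2, 3, -29, 0, 8.5], [-11.2, 3, -29, 0, 8.5], [-11.2, 3, -29, 0, 8.5], [-11.2, 3, -29, 0, 8.5]])

```text
clock: 37.8
eef_pos: [475.7, -248.3, 201.1]
tool_rot: [-1.57, 0.0, 0.075]
force: [-1.0, 1.1, 0.5]
width: 85.4
```

Run:
```python
from h import *
import cv2
sent([-11.2,3,-29,0]); st()
s=ctrl.read_state();p=ctrl.get_image("wrist"); cv2.imwrite(f"pics/y.png",p["image"][:,:,::-1])
for d in ctrl.mark_of(p,"jar_1")+ctrl.search_frame(p,"jar_1"): print(np.round(d["location"],0),d["confidence"])
p=ctrl.get_image("top"); cv2.imwrite(f"pics/y2.png",cv2.resize(p["image"][160:310,220:420,::-1],None,fx=3,fy=3,interpolation=cv2.INTER_CUBIC))
for d in ctrl.mark_of(p,"hoop_small_mid"): print(np.round(d["location"],0),d["confidence"])
```

```text
t37.80 [ 475.7 -248.3  201.1] [-1.57   0.     0.075] F [-1.   1.1  0.5] w85.4 cmd [ 4.7503e+02 -2.5002e+02  2.0131e+02  7.0000e-02]
[ 475. -251.   17.] 0.66
[ 496. -261.   33.] 0.79
[568.   8.  28.] 0.87
```

View pics/y.png

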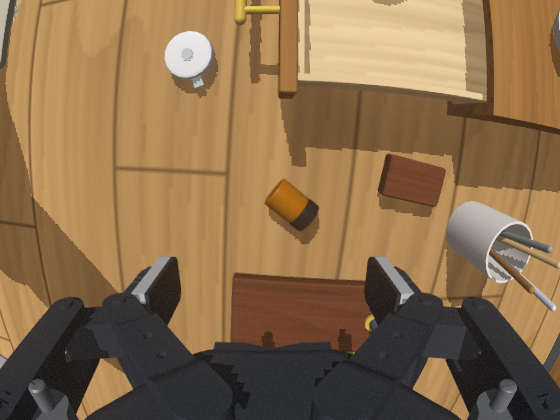

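View pics/y2.png

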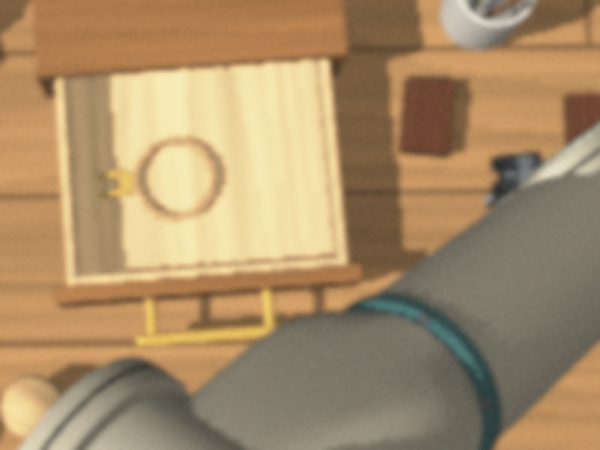

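Run:
```python
from h import *
s=ctrl.read_state();p=ctrl.get_image("wrist");st()
A=wback(p,s,(276,194),17);B=wback(p,s,(308,216),17);M=wback(p,s,(291.5,204.5),24)
print(A,B,M,np.hypot(*(B-A)[:2]),np.arctan2(*(B-A)[1::-1]))
```

```text
t38.10 [ 475.4 -249.3  201.3] [-1.571 -0.     0.073] F [ 0.   0.1 -0.9] w84.8 cmd [ 4.7503e+02 -2.5002e+02  2.0131e+02  7.0000e-02]
[ 480.24190198 -254.24589523   17.        ] [ 515.56621455 -275.24539419   17.        ] [ 496.5682039 -262.4283591   24.       ] 41.09484171240183 -0.5363487327968559
```

Run:
```python
from h import *
to(497,-264,200,1.02);to(497,-264,4,1.02)
```

```text
row [2.09,0.13,-1.55,-0.948] rows>=5.1
row [2.09,19.73,-1.55,-0.948] rows>=5.1
```

Request:
apply_moves(motion=[[2.1, 0, -1.5, -0.3, 6], [2.1, 2, -1.5, -0.5, 6], [2.1, 4, -1.5, -0.7, 6], [2.1, 7, -1.5, -0.95, 6], [2.1, 10, -1.5, -0.95, 6], [2.1, 10, -1.5, -0.95, 6]])

```text
clock: 38.85
eef_pos: [495.6, -262.6, 99.7]
tool_rot: [-1.566, -0.0, 1.021]
force: [0.4, 0.2, 1.0]
width: 60.1
```

Run:
```python
from h import *
import cv2
sent([2.1,10,-1.5,-.95]); st()
p=ctrl.get_image("wrist"); cv2.imwrite(f"pics/z.png",p["image"][:,:,::-1])
```

```text
t38.85 [ 495.6 -262.6   99.7] [-1.566 -0.     1.021] F [0.4 0.2 1. ] w60.1 cmd [ 497.05 -263.47  101.31    1.02]
```

View pics/z.png

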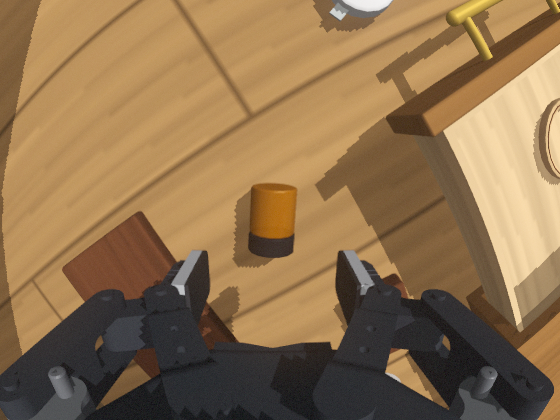

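Request:
apply_moves(motion=[[0, 4, 0, 0, 6], [0, 7, 0, 0, 6], [0, 9.7, 0, 0, 6], [0, 9.7, 0, 0, 6], [0, 9.7, 0, 0, 0], [0, 9.7, 0, 0, 0], [0, 9.7, 0, 0, 0], [0, 9.7, 0, 0, 0], [0, 9.7, 0, 0, 0], [0, 5, 0, 0, 0], [0, 0, 0, 0, 0], [0, 0, 0, 0, 0]])

```text
clock: 40.4
eef_pos: [499.9, -265.3, 106.0]
tool_rot: [-1.58, -0.001, 1.021]
force: [-0.2, -0.8, -0.3]
width: 31.5
```

Run:
```python
from h import *
import cv2
sent([0,0,0,0]); st()
p=ctrl.get_image("wrist"); cv2.imwrite(f"pics/aa.png",p["image"][:,:,::-1])
for t in [(*load()[:2],150,1.02),(*dr(-40,-66),130,1.643),(*dr(-40,-66),27.5,1.643)]: to(*t)
```

```text
t40.40 [ 499.9 -265.3  106. ] [-1.580e+00 -1.000e-03  1.021e+00] F [-0.2 -0.8 -0.3] w31.5 cmd [ 497.05 -263.47  101.31    1.02]
row [0.00,-4.87,0.00,0.002] rows>=0.8
row [18.93,-2.87,3.63,-0.621] rows>=3.3
row [18.93,7.38,3.63,-0.621] rows>=3.3
```

View pics/aa.png

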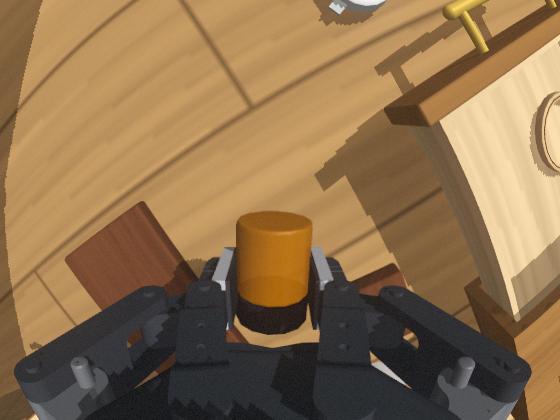

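Request:
apply_moves(motion=[[0, -4, 0, 0, 0], [4, -4, 1, -0.1, 0], [9, -4, 2, -0.3, 0], [14, -4, 3, -0.5, 0], [18.9, -2.9, 3.6, -0.62, 0], [18.9, -2.9, 3.6, -0.62, 0], [18.9, 1, 3.6, -0.62, 0], [18.9, 4, 3.6, -0.62, 0], [18.9, 6, 3.6, -0.62, 0], [18.9, 7.3, 3.6, -0.62, 0], [18.9, 7.3, 3.6, -0.62, 0], [18.9, 7.3, 3.6, -0.62, 0]])

```text
clock: 41.95
eef_pos: [564.7, -83.9, 28.3]
tool_rot: [-1.571, 0.0, 1.641]
force: [0.4, -0.5, -0.1]
width: 31.4
```

Run:
```python
from h import *
import cv2
sent([18.9,7.3,3.6,-.62]); st()
p=ctrl.get_image("wrist"); cv2.imwrite(f"pics/ab.png",p["image"][:,:,::-1])
```

```text
t41.95 [564.7 -83.9  28.3] [-1.571  0.     1.641] F [ 0.4 -0.5 -0.1] w31.4 cmd [564.93 -83.45  28.31   1.64]
```

View pics/ab.png

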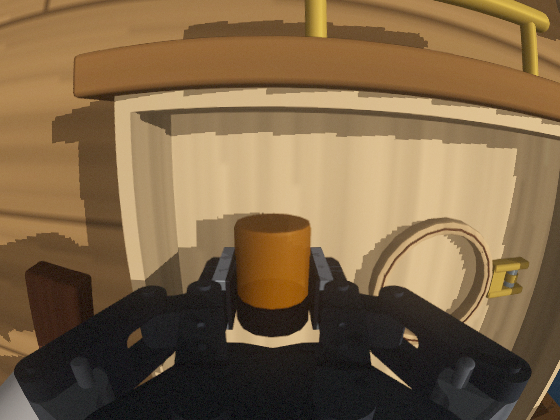

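Request:
apply_moves(motion=[[0, 0.2, 0, 0, 0], [0, 0.2, 0, 0, 3.6], [0, 0.2, 0, 0, 4.1], [0, 0.2, 0, 0, 4.3], [0, 0.2, 0, 0, 4.3], [0, -3, 0, 0, 4.3], [0, -7, 0, 0, 4.3], [0, -12, 0, 0, 4.3], [0, -16, 0, 0, 3.2], [0, -20, 0, 0, 3.2]])

```text
clock: 43.25
eef_pos: [564.7, -83.4, 229.7]
tool_rot: [-1.571, -0.0, 1.642]
force: [0.5, 0.3, 0.2]
width: 31.8
```

Run:
```python
from h import *
import cv2
sent([0,-20,0,0]); st()
p=ctrl.get_image("wrist"); cv2.imwrite(f"pics/ac.png",p["image"][:,:,::-1])
p=ctrl.get_image("scene"); cv2.imwrite(f"pics/ac2.png",p["image"][:,:,::-1])
for t in [(426,-26.8,230,.072),(426,-26.8,40,.072)]: to(*t)
```

```text
t43.25 [564.7 -83.4 229.7] [-1.571 -0.     1.642] F [0.5 0.3 0.2] w31.8 cmd [564.93 -83.45 228.31   1.64]
row [6.64,-0.17,13.46,1.570] rows>=8.4
row [6.64,18.83,13.46,1.570] rows>=8.4
```

View pics/ac.png

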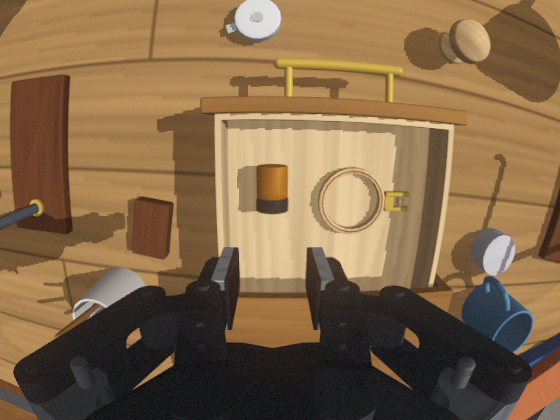

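View pics/ac2.png

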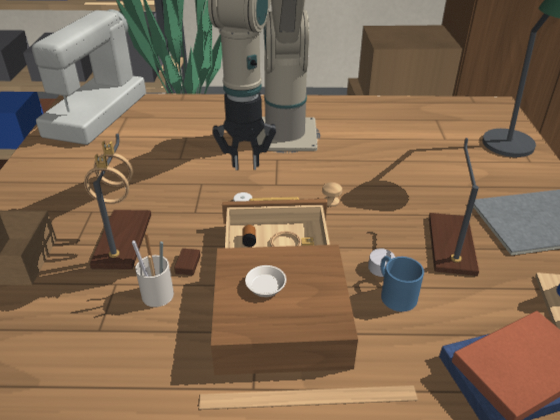

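Request:
apply_moves(motion=[[2, 0, 4, 0.2, 3.2], [4, 0, 8, 0.4, 3.2], [6.6, 0, 13.4, 0.6, 3.2], [6.6, 0, 13.4, 0.8, 3.2], [6.6, 0, 13.4, 1, 3.2], [6.6, 0, 13.4, 1.2, 3.2], [6.6, 3, 13.4, 1.4, 3.2], [6.6, 6, 13.4, 1.57, 3.2], [6.6, 9, 13.4, 1.57, 3.2], [6.6, 9, 13.4, 1.57, 3.2], [6.6, 9, 13.4, 1.57, 3.2]])

```text
clock: 44.72
eef_pos: [426.8, -27.4, 138.8]
tool_rot: [-1.571, -0.0, 0.073]
force: [-0.2, -0.5, 0.5]
width: 32.0
```

Run:
```python
from h import *
import cv2
sent([6.6,9,13.4,1.57]); st()
s=ctrl.read_state();p=ctrl.get_image("wrist"); cv2.imwrite(f"pics/ad.png",p["image"][:,:,::-1])
for d in ctrl.mark_of(p,"unit_drawer0_handle"): print(np.round(d["location"],0),d["confidence"])
```

```text
t44.73 [426.8 -27.4 138.8] [-1.571 -0.     0.073] F [-0.2 -0.5  0.5] w32.0 cmd [ 4.2658e+02 -2.7150e+01  1.3831e+02  7.0000e-02]
[436. -28.  51.] 0.59
```

View pics/ad.png

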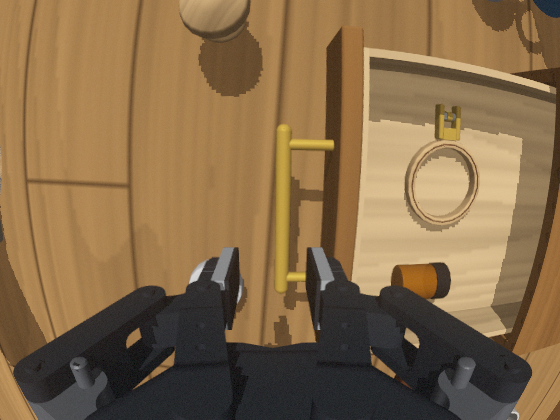

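Run:
```python
from h import *
s=ctrl.read_state();p=ctrl.get_image("wrist");st()
for uv in [(284.5,130),(281.5,286),(283.5,200)]: print(np.round(wback(p,s,uv,57),1))
```

```text
t44.88 [427.3 -27.2 139.3] [-1.571 -0.002  0.073] F [ 0.2 -0.6  0. ] w32.0 cmd [ 4.2658e+02 -2.7150e+01  1.3831e+02  7.0000e-02]
[431.8  34.9  57. ]
[439.2 -82.9  57. ]
[435.  -14.4  57. ]
```

Request:
apply_moves(motion=[[0.8, 0, 0, 0, 3.2], [0.8, 4, 0, 0, 3.2], [0.8, 7, 0, 0, 3.2], [0.8, 9.8, 0, 0, 3.2], [0.8, 9.8, 0, 0, 3.2], [0.8, 9.8, 0, 0, 0], [0.8, 9.8, 0, 0, 0], [0.8, 9.8, 0, 0, 0], [0.8, 9.8, 0, 0, 0], [0.8, 9.8, 0, 0, 0], [2.5, 9.8, 0, 0, 0], [4.5, 9.8, 0, 0, 0], [6.5, 9.8, 0, 0, 0], [8.5, 9.8, 0, 0, 0], [10.5, 9.8, 0, 0, 0], [12.5, 9.8, 0, 0, 0], [14.5, 9.8, 0, 0, 0], [16, 9.8, 0, 0, 0], [16, 9.8, 0, 0, 0]])

```text
clock: 47.25
eef_pos: [588.4, -17.0, 41.3]
tool_rot: [-1.574, -0.004, 0.072]
force: [0.9, -3.5, 4.3]
width: 8.6
```

Run:
```python
from h import *
import cv2
sent([16,9.8,0,0]); st()
s=ctrl.read_state();p=ctrl.get_image("wrist"); cv2.imwrite(f"pics/ae.png",p["image"][:,:,::-1])
```

```text
t47.25 [588.4 -17.   41.3] [-1.574 -0.004  0.072] F [ 0.9 -3.5  4.3] w8.6 cmd [ 5.8616e+02 -1.5640e+01  4.0310e+01  7.0000e-02]
```

View pics/ae.png

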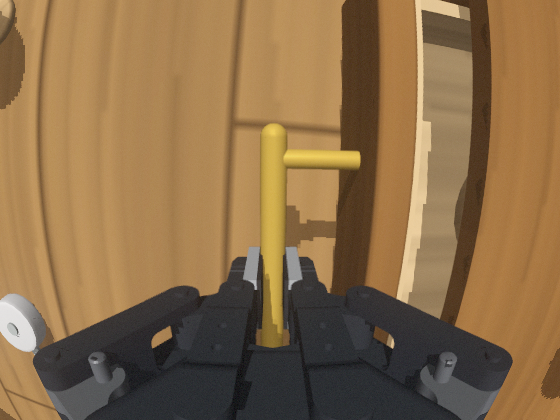

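Request:
apply_moves(motion=[[0, 0, 0, 0, 3.2], [0, 0, 0, 0, 3.2], [0, 0, 0, 0, 3.2], [0, -4, 0, 0, 3.2], [0, -8, 0, 0, 3.2], [0, -9, 0, 0, 3.2], [-4, -9, 0, -0.3, 0], [-4, -9, 0, -0.6, 0], [-4, -9, 0, -0.9, 0], [-4, -9, 0, -1.2, 0], [-4, -9, 0, -1.4, 0], [-4, -9, 0, -1.57, 0], [-4, -9, 0, -1.57, 0], [-4, -4, 0, -1.57, 0], [-4, 0, 0, -1.57, 0], [-4, 0, 0, -1.57, 0]])

```text
clock: 49.3
eef_pos: [543.0, -18.2, 37.4]
tool_rot: [-1.563, -0.002, 1.641]
force: [0.5, 0.6, 1.0]
width: 0.3
```

Run:
```python
from h import *
import cv2
sent([-4,0,0,-1.57]); st()
s=ctrl.read_state();p=ctrl.get_image("wrist"); cv2.imwrite(f"pics/af.png",p["image"][:,:,::-1])
```

```text
t49.30 [543.  -18.2  37.4] [-1.563 -0.002  1.641] F [0.5 0.6 1. ] w0.3 cmd [546.27 -18.52  40.31   1.64]
```

View pics/af.png

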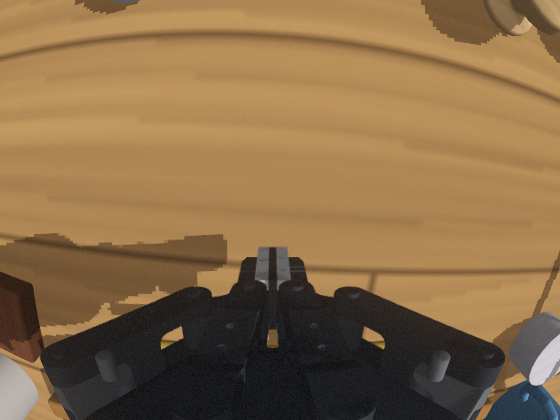

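Request:
apply_moves(motion=[[0, 0, -1.5, 0, 0], [0, 0, -2.5, 0, 0], [0, 0, -3, 0, 0], [0, 0, -3.5, 0, 0], [0, 0, -4, 0, 0], [0, 0, -4.4, 0, 0], [0, 0, -4.7, 0, 0], [0, 0, -4.7, 0, 0]])

```text
clock: 50.35
eef_pos: [593.6, -15.1, 40.2]
tool_rot: [-1.571, 0.0, 1.642]
force: [-0.2, 1.0, 0.3]
width: 0.0
```

Run:
```python
from h import *
import cv2
sent([0,0,-4.7,0]); st()
p=ctrl.get_image("scene"); cv2.imwrite(f"pics/ag.png",cv2.resize(p["image"][120:320,170:390,::-1],None,fx=2.5,fy=2.5))
```

```text
t50.35 [593.6 -15.1  40.2] [-1.571  0.     1.642] F [-0.2  1.   0.3] w0.0 cmd [593.15 -15.17  40.31   1.64]
```

View pics/ag.png

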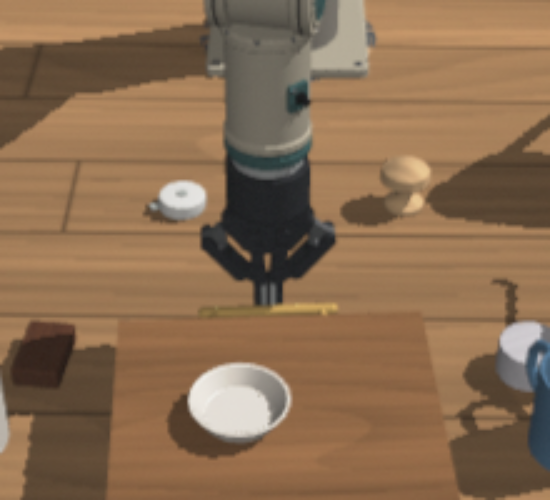

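Request:
apply_moves(motion=[[0, 0, -0.3, 0, 0], [0, 0, -0.6, 0, 0], [0, 0, -0.6, 0, 0]])

```text
clock: 50.78
eef_pos: [594.4, -15.1, 39.9]
tool_rot: [-1.561, -0.001, 1.642]
force: [-9.5, 0.4, 8.5]
width: -0.0
```

Request:
apply_moves(motion=[[0, 0, -0.3, 0, 0], [0, 0, -0.5, 0, 0], [0, 0, -0.5, 0, 0]])

```text
clock: 51.15
eef_pos: [594.5, -15.1, 39.7]
tool_rot: [-1.552, -0.002, 1.641]
force: [-18.2, -0.8, 15.2]
width: 0.2
```

Request:
apply_moves(motion=[[0, 0, 1, 0, 0], [0, 0, 4, 0, 0], [0, 0, 8, 0, 0], [0, -6, 10, 0, 0], [0, -12, 12, 0, 0], [0, -18, 12, 0, 0], [0, -20, 12, 0, 0], [0, -20, 12, 0, 0]])

```text
clock: 52.15
eef_pos: [486.2, -22.8, 242.2]
tool_rot: [-1.577, 0.0, 1.642]
force: [0.3, 0.6, 0.1]
width: -0.3
```

Run:
```python
from h import *
import cv2
sent([0,0,-1.1,0]);sent([0,-20,12,0]); st()
p=ctrl.get_image("scene"); cv2.imwrite(f"pics/ah.png",p["image"][:,:,::-1])
for q in("hoop_a","unit_drawer0_handle","jar_1"):
  for d in ctrl.mark_of(p,q): print(q,np.round(d["location"],0),d["confidence"])
p=ctrl.get_image("top"); cv2.imwrite(f"pics/ai.png",p["image"][:,:,::-1])
for q in("hoop_a","unit_drawer0_handle","jar_1"):
  for d in ctrl.mark_of(p,q): print(q,np.round(d["location"],0),d["confidence"])
```

```text
t52.15 [486.2 -22.8 242.2] [-1.577  0.     1.642] F [0.3 0.6 0.1] w-0.3 cmd [484.42 -22.93 240.31   1.64]
hoop_a [ 504. -403.  142.] 0.67
hoop_a [ 562. -404.  127.] 0.66
unit_drawer0_handle [611. -18.  51.] 0.7
jar_1 [616. 410.   0.] 0.2
hoop_a [ 507. -398.  138.] 0.69
unit_drawer0_handle [611. -16.  55.] 0.85
```

View pics/ah.png

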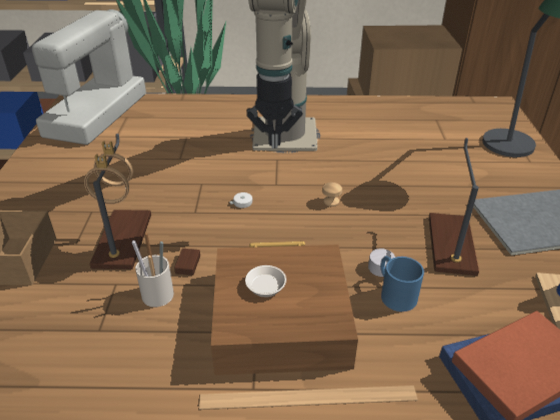

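View pics/ai.png

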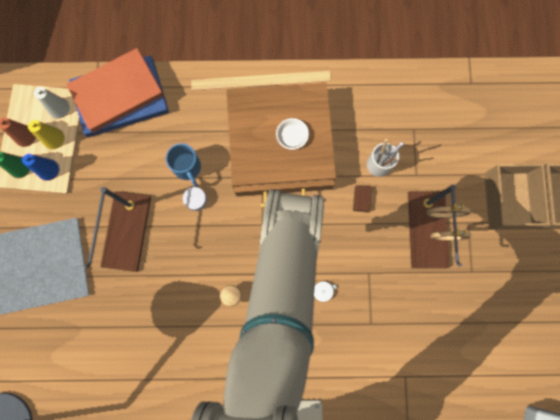

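Request:
apply_moves(motion=[[0, 0, -2, 0.2, 0], [0, 0, -4, 0.5, 0], [0, 0, -7, 0.8, 0], [0, 0, -9, 1.1, 0], [0, 0, -11, 1.4, 0], [0, 0, -11, 1.57, 0], [0, 0, -11, 1.57, 0], [0, 0, -11, 1.57, 0], [0, 0, -11, 1.57, 0]])

```text
clock: 53.68
eef_pos: [593.9, -15.0, 239.5]
tool_rot: [-1.571, 0.001, 0.069]
force: [-0.9, -0.4, -0.3]
width: 0.0
```

Run:
```python
from h import *
import cv2
sent([0,0,-11,1.57]); st()
s=ctrl.read_state();p=ctrl.get_image("wrist"); cv2.imwrite(f"pics/aj.png",p["image"][:,:,::-1])
for d in ctrl.mark_of(p,"unit_drawer0_handle"): print(np.round(d["location"],0),d["confidence"])
```

```text
t53.67 [593.9 -15.  239.5] [-1.571e+00  1.000e-03  6.900e-02] F [-0.9 -0.4 -0.3] w0.0 cmd [ 5.9415e+02 -1.5100e+01  2.4031e+02  7.0000e-02]
[609. -13.  52.] 0.67
```

View pics/aj.png

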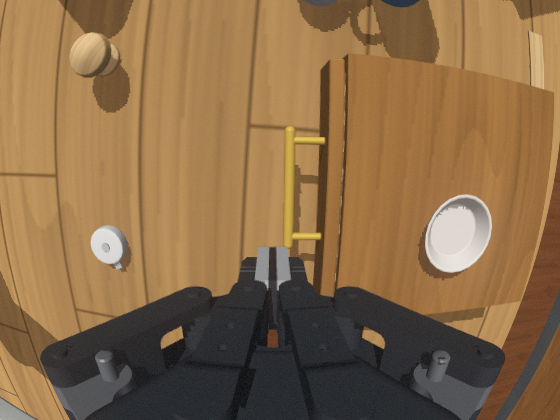

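Run:
```python
from h import *
st(); print(ctrl.finish_job())
```

```text
t53.77 [593.9 -15.  239.5] [-1.571e+00  1.000e-03  7.200e-02] F [ 0.2  0.1 -0.5] w-0.1 cmd [ 5.9415e+02 -1.5100e+01  2.4031e+02  7.0000e-02]
the job is handed in; nothing more can be done
None
```

The kit is packed and the job was handed in at about 54 s; no verdict came back.

- **Front hoops:** there were two, the 100 mm and the 90 mm. Both now hang on the spare prong, about 50 and 110 mm from its post. The last networks' readings put them within about 6 mm of the prong line and within about 4 mm of the expected hanging heights. The final top picture reported only the front one of the two; the scene picture showed both.
- **Small hoop:** I tipped it over onto the drawer floor. It lay flat when I last saw it, before closing the drawer.
- **Jar:** only one was in sight. It was knocked over during the run, so it lies on its side in the drawer next to the hoop.
- **Drawer:** I pushed it until it hit its stop with about 18 N. The last wrist picture shows only a thin seam; I judged the shut position by eye and did not measure the gap.
- **Bystanders:** none visibly moved in the last pictures, and the gripper was clear of everything at hand-in.

The wrist camera put the crowded prong 4–8 mm further left than the other two cameras did. I centred each grasp by the wrist picture, and all three hoops were gripped cleanly.

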